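# Close the rim clamp over its guard with the bent rod

## Task

Take the bent rod from its rack, reach over the yellow guard with it, hook its leg behind the red lever and draw the lever towards the robot until you feel it fully home against its stop, whose setting differs each time. Keep it pulled there steadily with about 12 N (at least 9 N) for one second, never pulling harder than 18 N, then lift the rod clear and lay it back in its rack with the leg hanging down. Move the lever only with the rod, do not lean on the guard, and leave the other things on the bench where they are.

Things in the scene. Friction and masses are not known exactly. Their poses are not given: they have to be found in the camera images.
- rod_grip (a point): Centre of the bent rod's pale wooden grip: 56 long (x) x 22 wide (y) x 34 mm high (z); take it across the 22 mm from above. x points along the rod to its bent end, z up; in the rack the rod is level, its leg hanging down. Held strongly it stays put; in a weak grip it turns when it pulls. Not measured while held.
- rod: Bent steel rod, 10 mm thick, 0.2 to 0.33 kg; origin and axes as rod_grip. It runs through the grip's centre along x from -85 to +160 mm, where it bends square down (-z): this leg's axis is at x = 160 mm, its tip 95 mm below the rod's axis. Centre of mass about 25 mm ahead of the origin.
- rack: Fixed rack of the rod. Origin: underside centre, on the table; x the way the rod points. Plywood foot 160 x 90 mm; steel posts, 12 mm thick, at x = -62 and 62 mm, each with a V rest (45 degree arms, 149 mm high, 42 mm apart at the top). The rod lies in both with its axis 135 mm above the table, the grip about midway between the posts.
- station: Fixed clamp station: grey plate 450 x 240 mm, 12 mm thick. Origin: on the table, below the middle of the guard; x points from the guard to the lever, away from the robot; z up. Under the lever a steel housing, 50 mm wide, reaches 32 mm above the table, x = 40 to 165 mm. From x = 180 mm stands a clamped wooden rim, up to 80 mm above the table.
- guard: Yellow upright guard panel at station x = 0, along station y: 8 mm thick (14 mm at the ends), 240 mm wide, top edge 110 mm above the table. Origin: on the plate, below its middle. Do not lean on it (10 N at most).
- lever: Red upright flag behind the guard, 40 mm wide (y), 8 mm thick (x), 35 to 90 mm above the table. Origin: middle of its far (+x) face, 15 mm below its top; axes as the station's. It slides along station x at about 3 N and stays where left. It starts at x = 89 to 133 mm and must be drawn 17 to 45 mm to a hard stop, not measured, that lies anywhere from x = 72 to 88 mm.
- clip0: Dark wooden peg clip, 72 x 10 x 13 mm, lying on the station's plate beside the lever. To be left alone. Origin: centre of its underside.
- clip1: Dark wooden peg clip, 72 x 10 x 13 mm, lying on the bench. To be left alone. Origin: centre of its underside.
- clip2: Dark wooden peg clip, 72 x 10 x 13 mm, lying on the bench. To be left alone. Origin: centre of its underside.
- glue: White glue bottle, 56 mm across, 150 mm high. To be left alone. Origin: centre of its underside.
- sander: Cork sanding block 110 x 60 x 35 mm. To be left alone. Origin: centre of its underside.
- chisel: Screwdriver with a red handle lying on the bench. To be left alone.
- spare_rim: Loose wooden ukulele rim, 240 x 155 mm, 62 mm high. To be left alone. Origin: centre of its underside.

How it is judged (in metres and radians):
On the way, in this order (a step that is already met when the one before it is completed fails the run):
1. the rod is lifted out of its rack (z of rod_grip in the frame of rack above 0.16 m and contact force between rod and rack below 0.1 N), for 0.1 s.
2. the lever is held home against its stop by the rod, at rest, with 9 to 18 N, for a second (x of lever in the frame of station below 0.0895 m and linear speed of lever below 0.01 m/s and contact force between rod and lever between 9 and 18 N), for 0.9 s.
At the end, for the whole second after the job is handed in: The lever is left drawn home (origin below station x = 89.5 mm) and the rod lies at rest in both V rests of its rack, leg down: grip within 28 mm of midway along the rack, 10 mm sideways, 128 to 142 mm high, within 0.12 rad of upright and of the line of the rack (either way round) (x of lever in the frame of station below 0.0895 m and x of rod_grip in the frame of rack between -0.028 and 0.028 m and y of rod_grip in the frame of rack between -0.01 and 0.01 m and z of rod_grip in the frame of rack between 0.128 and 0.142 m and angle between rod's own z axis and vertical below 0.12 rad and angle between the x axis of rod and the x axis of rack, either way round below 0.12 rad and linear speed of rod below 0.02 m/s and contact force between rod and lever below 0.1 N); the robot touches nothing.
It fails at once if the lever is pulled with more than 18 N (contact force between rod and lever above 18 N).
It fails at once if the gripper or arm touches the lever (contact force between any of the fingers, the arm and lever above 1 N).
It fails at once if the guard is leaned on with more than 10 N (contact force between anything else and guard above 10 N).
It fails at once if another thing on the bench is moved by more than 30 mm (distance of any of clip0, clip1, clip2, glue, sander, chisel, spare_rim from where it was at the start of the episode above 0.03 m).
It also fails if it takes over 72 s, if anything falls off the work surface, if the arm or the gripper's body presses on something with over 40 N, if the wrist force passes 120 N, or if a joint passes its speed limit or range.

## Robot

A 6-joint arm with a two-finger parallel gripper is mounted at the origin on the work surface. World frame = base frame: x ahead of the robot, y to its left, z up, the work surface at z = 0. Lengths are in m, angles in degrees, forces in N, time in s.
With the tool pointing down it reaches from about 0.4 to 0.825 m from the base axis. Payload 7 kg.
Tool frame: the origin (TCP) lies midway between the tips of the shut fingers; the grasp point (between the pads) lies 19 mm behind it; z points along the fingers, y is the direction in which the jaws open and shut (so a half turn about z gives the same grasp; the last joint's range is limited). The gripper opens to 88 mm and grips with 3 to 60 N. Pads are 19 mm wide; open, the fingers measure 130 mm over their backs; the gripper's body (78 mm by 193 mm) begins 47 mm behind the grasp point.
Start: joints at [80.965, 20.546, 0.682, 0, -70.136, -16.507], TCP at [0.291, 0.609, 0.227] pointing down, gripper open.
Joint ranges: [-176.03, 176.03], [-82.01, 121.73], [-58.28, 71.71], [-173.87, 95.51], [-174.79, -0.11], [-173.66, 173.66]. Speed limits (degrees/s): [136.94, 136.94, 172.46, 180, 180, 180].

## Interface

Orientations are given as [roll, pitch, yaw] about the fixed x, y, z axes, in that order (R = Rz(yaw) Ry(pitch) Rx(roll)).
In Python, from plant import get_state, capture, close_job gives the robot as it stands.
- The arm moves only by the tool apply_moves, never from a script. Its argument "commands" is a list of rows, each an object with "grip": the opening, from 0 (shut) to 1 (fully open); "dp": the shift along the tool's x, y, z in mm, a list of three; "yaw": the turn about the tool's z in rad. A call has 1 to 12 rows; each row is the pose to reach, as a shift and turn from the pose commanded when the call began, along the tool's axes at that moment; what a row does not reach only later rows make up. A row lasts 1/8 s, in which the tool goes at most 62.5 mm and 10.7 degrees, less where a joint would pass 70% of its speed; a pose out of reach is approached as far as the arm can. A call with a gripper value outside its range is refused whole. The fingers move at their own pace and stop on an object; "newtons" is the grip in N (left out, the last holds). Time passes only in rows, so rows that repeat a pose let the fingers close. It gives the time, the measured TCP pose, the force and the opening at its end, in the units of the state.
- get_state(): the state, without advancing time (a new reading comes with each control period).
- capture(name): name is "side" or "top" or "wrist"; returns a dict with "color" (480x640x3 uint8, red, green, blue), "camera_matrix" (3x3 intrinsics, pixels), "k1" (the pictures are not rectified: a ray, as slopes to the right and down, at radius r is drawn at 1 + k1 r^2 times it, then the intrinsics apply), "xyz" and "rotation" of the camera in the world; the wrist camera has in their place "T_tool_cam" (4x4, takes a point from camera to tool coordinates, whose origin is the TCP and whose axes are the flange's). Camera axes: x right, y up, looking along -z (the intrinsics and any distortion apply to the point x, -y, -z); pixel columns grow to the right and rows downward; lengths in m; the calibration is good to about 2 mm. A picture is of the moment at which its call begins: read the wrist's pose just before it. There is no depth.
- close_job(): hands the job in, once; it reports no verdict.
The state is a dict: "time_s": time; "joints": joint angles; "qd": joint speeds; "joint_torque": joint torques, N m; "tcp_pos": TCP position; "eef_rot": TCP orientation; "contact_force": force on the tool from outside, world axes, zero at the start; "moment": the same for the moment, N m; "gripper_width": finger opening in m.
Only numpy, scipy, OpenCV 4.12 (cv2) and the standard library are available. Lean on these libraries where they do the work, as an engineer would, in place of code of your own. Each camera call takes 0.05 s, during which the arm holds its last target.

## Working session

There is one attempt and no reset: what is moved stays moved. The work goes in short steps, Python scripts to look and compute and a tool call to move; the robot and the scene stay as the last step left them, time stands still between calls to the robot, and variables do not carry over. Pictures are saved under pics/ and viewed, and the job is handed in when it is done.

Besides the shell and the picture viewer there is one more tool, called after "Call:" as name([rows], argument=value, ...), one row to a line, values as JSON. apply_moves: Moves the arm, as the interface text tells. Its arguments: {"type":"object","properties":{"commands":{"type":"array","items":{"type":"object","properties":{"grip":{"type":"number"},"dp":{"type":"array","items":{"type":"number"}},"yaw":{"type":"number"}}}},"newtons":{"type":"number"}},"required":["commands"]}

```bash
ls; mkdir -p pics; python3 - <<'E'
from plant import get_state, capture
import cv2
print(get_state())
for n in ["side","top","wrist"]:
    c=capture(n); cv2.imwrite(f"pics/{n}0.png",c["color"][:,:,::-1])
    print(n,{k:v for k,v in c.items() if k!="color"})
E
```

```text
pics
{'time_s': 0.0, 'joints': array([ 8.09634579e+01,  2.05913527e+01,  6.34827470e-01, -1.88143446e-02,
       -7.01367227e+01, -1.65070300e+01]), 'qd': array([-0.01844415, -0.05986236,  0.04880772,  0.07694436, -0.06692934,
       -0.05822404]), 'joint_torque': array([ 1.12059966e-03, -5.82713699e+01,  2.93068725e+01,  6.99735671e+00,
        7.16081529e-03, -1.50202518e-04]), 'tcp_pos': array([0.2908789 , 0.60857458, 0.22563574]), 'eef_rot': array([ 1.79905570e+02, -9.53938605e-03, -2.55499713e+01]), 'contact_force': array([-0.22579368,  0.39706725, -0.31187897]), 'moment': array([-0.00350893,  0.01040565, -0.00260154]), 'gripper_width': 0.08739371895180774}
side {'camera_matrix': array([[571.48640526,   0.        , 324.20374394],
       [  0.        , 571.48640526, 233.88594283],
       [  0.        ,   0.        ,   1.        ]]), 'k1': 0.047910020371771556, 'xyz': array([-0.18103755, -1.40054215,  1.10354772]), 'rotation': array([ 55.7793195 ,   1.35434299, -29.2287714 ])}
top {'camera_matrix': array([[464.67360733,   0.        , 308.64839148],
       [  0.        , 464.67360733, 239.85202024],
       [  0.        ,   0.        ,   1.        ]]), 'k1': -0.007738214540358363, 'xyz': array([ 0.40580209, -0.13462289,  1.29651185]), 'rotation': array([  4.92184892,   0.6267217 , -90.0826484 ])}
wrist {'camera_matrix': array([[394.5521007 ,   0.        , 314.2972455 ],
       [  0.        , 394.5521007 , 244.21130849],
       [  0.        ,   0.        ,   1.        ]]), 'k1': -0.06714087761191885, 'T_tool_cam': array([[ 4.16265109e-04,  9.67898838e-01,  2.51339743e-01,
         6.71985193e-02],
       [ 9.99999344e-01, -1.34592077e-04, -1.13787544e-03,
        -7.07081568e-04],
       [-1.06751998e-03,  2.51340052e-01, -9.67898259e-01,
        -1.58114874e-01],
       [ 0.00000000e+00,  0.00000000e+00,  0.00000000e+00,
         1.00000000e+00]])}
```

View pics/side0.png

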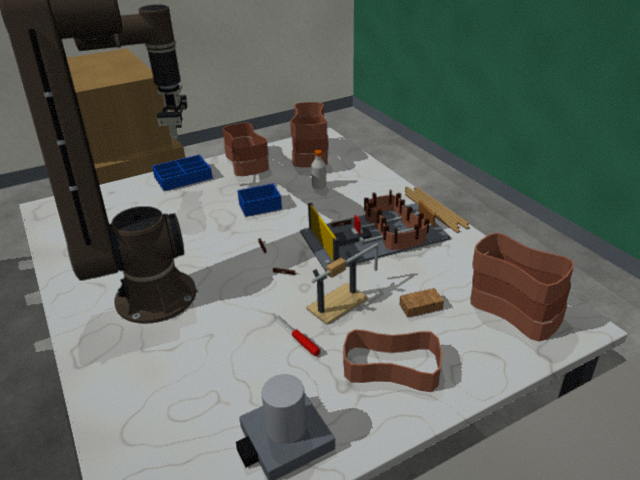

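View pics/top0.png

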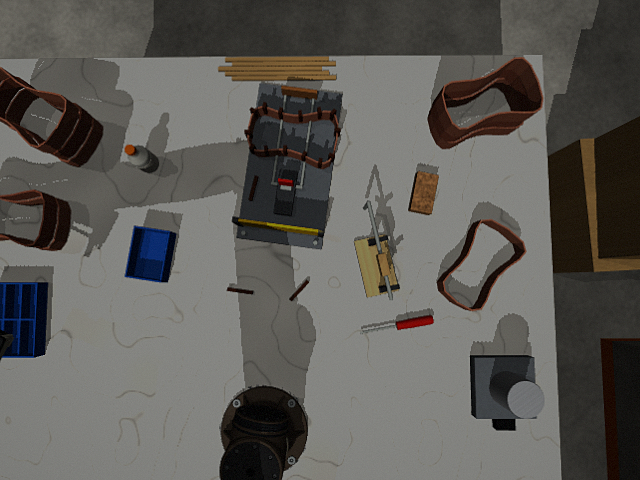

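View pics/wrist0.png

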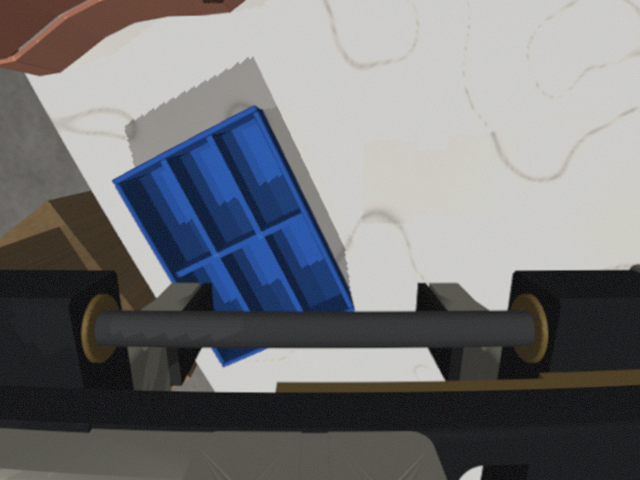

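The top view shows the rack and rod (around (378,262), leg end at about (367,205)), the guard along (235,220)-(322,232) and the red lever at (286,182). I'll crop these for precise picks.

```bash
cat > h.py <<'E'
import numpy as np, cv2, pickle
from scipy.spatial.transform import Rotation as Ro
from plant import get_state, capture
def rpy(a): return Ro.from_euler('xyz',a,degrees=True).as_matrix()
def cam(c,st=None):
    if "xyz" in c: return rpy(c["rotation"]),np.array(c["xyz"])
    R=rpy(st["eef_rot"]);T=c["T_tool_cam"]
    return R@T[:3,:3], R@T[:3,3]+st["tcp_pos"]
def ray(c,uv,st=None):
    K=c["camera_matrix"];R,p=cam(c,st)
    d=np.array([(uv[0]-K[0,2])/K[0,0],(uv[1]-K[1,2])/K[1,1]])
    s=d.copy()
    for _ in range(20): s=d/(1+c["k1"]*(s@s))
    return p,R@np.array([s[0],-s[1],-1])
def atz(c,uv,z,st=None):
    p,d=ray(c,uv,st); return p+d*(z-p[2])/d[2]
def proj(c,P,st=None):
    K=c["camera_matrix"];R,p=cam(c,st); q=(np.asarray(P)-p)@R
    s=np.stack([q[...,0],-q[...,1]],-1)/(-q[...,2:3])
    s=s*(1+c["k1"]*(s**2).sum(-1,keepdims=True))
    return s*[K[0,0],K[1,1]]+[K[0,2],K[1,2]]
def save(n,name):
    st=get_state();c=capture(n);pickle.dump((c,st),open(f"pics/{name}.pkl","wb"))
    cv2.imwrite(f"pics/{name}.png",c["color"][:,:,::-1]);return c,st
def load(name): return pickle.load(open(f"pics/{name}.pkl","rb"))
def crop(c,x0,y0,x1,y1,f,name):
    im=cv2.resize(c["color"][y0:y1,x0:x1,::-1],None,fx=f,fy=f,interpolation=cv2.INTER_CUBIC)
    cv2.imwrite(f"pics/{name}.png",im)
E
python3 - <<'E'
from h import *
c,_=save("top","t1"); crop(c,225,70,345,250,3,"t1a") ; crop(c,345,190,415,310,5,"t1b")
c,_=save("side","s1"); crop(c,290,180,450,330,5,"s1a")
E
```

```text
(no output)
```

View pics/t1a.png

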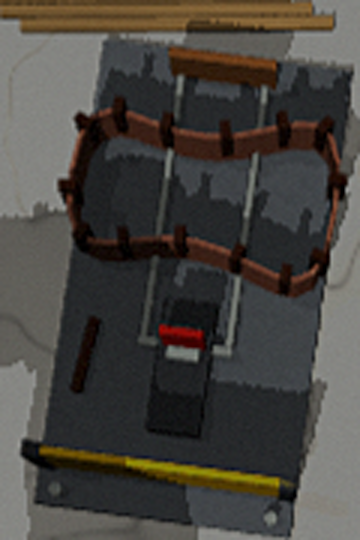

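View pics/t1b.png

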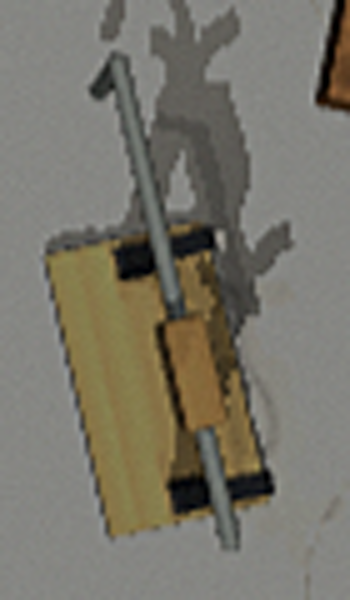

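View pics/s1a.png

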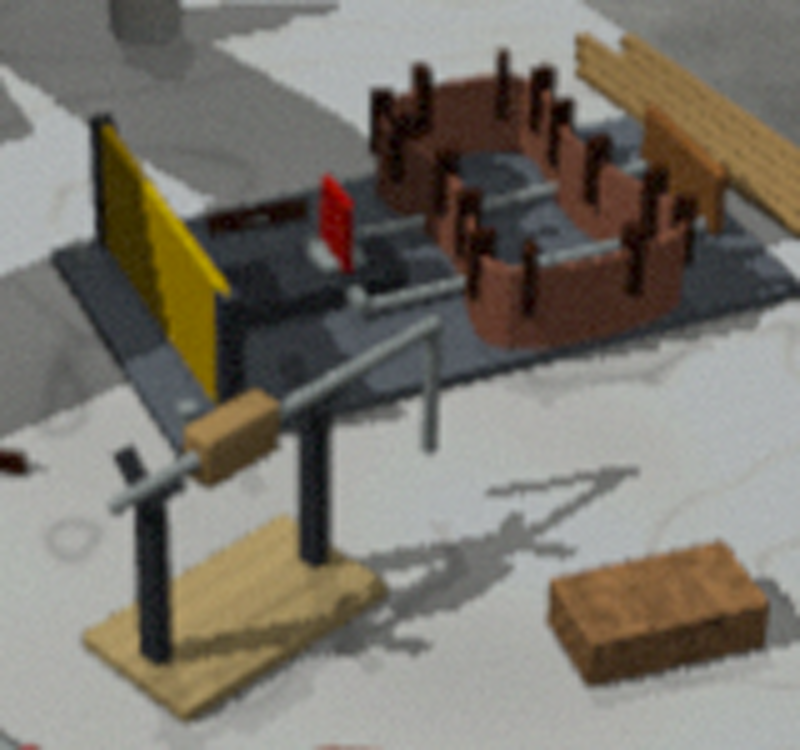

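```bash
cat > m1.py <<'E'
from h import *
from scipy.optimize import least_squares
c,_=load("t1"); s,_=load("s1")
T=lambda x,y:(225+(x+.5)/3-.5,70+(y+.5)/3-.5)
B=lambda x,y:(345+(x+.5)/5-.5,190+(y+.5)/5-.5)
S=lambda x,y:(290+(x+.5)/5-.5,180+(y+.5)/5-.5)
# rod
a=atz(c,B(118,55),.14);b=atz(c,B(232,548),.135)
print("bend top outer",a,"rear",b,np.linalg.norm(a-b),np.degrees(np.arctan2(*(a-b)[1::-1])))
g=np.mean([atz(c,B(*p),.152) for p in [(158,325),(201,313),(224,420),(184,432)]],0);print("grip",g)
sa=atz(s,S(432,322),.14);sb=atz(s,S(115,505),.135);print("side",sa,sb,np.degrees(np.arctan2(*(sa-sb)[1::-1])))
# rack foot
print("rackfoot top",[atz(c,B(*p),.012)[:2].round(4) for p in [(46,255),(213,225),(273,490),(110,538)]])
# station plate
P=np.array([atz(c,T(*p),.012)[:2] for p in [(105,38),(355,66),(291,537),(36,503)]]);print(P.round(4))
print([np.linalg.norm(P[i]-P[(i+1)%4]).round(4) for i in range(4)])
G=[atz(c,T(*p),.110)[:2] for p in [(24,444),(296,487)]];print("guard ends",G,np.linalg.norm(G[0]-G[1]))
n=(P[0]+P[1]-P[2]-P[3]);print("yaw st",np.degrees(np.arctan2(n[1],n[0])))
l=P[0]+P[3]-P[1]-P[2];print(np.degrees(np.arctan2(-l[0],l[1])))
d=G[0]-G[1];print(np.degrees(np.arctan2(-d[0],d[1])))
E
python3 m1.py; python3 - <<'E'
from h import *
c,_=load("t1"); crop(c,268,165,304,225,12,"t1c")
s,_=load("s1"); crop(s,340,205,385,245,14,"s1c")
E
```

```text
bend top outer [ 0.60408403 -0.27194627  0.14      ] rear [ 0.35776179 -0.32591721  0.135     ] 0.2522151948193881 12.358609650295644
grip [ 0.44419247 -0.30475625  0.152     ]
side [ 0.59454565 -0.27663623  0.14      ] [ 0.35860543 -0.3252122   0.135     ] 11.633643250376295
rackfoot top [array([ 0.5141, -0.2459]), array([ 0.5305, -0.3386]), array([ 0.3843, -0.3692]), array([ 0.3582, -0.2794])]
[[ 0.9697  0.0189]
 [ 0.9406 -0.2194]
 [ 0.4919 -0.1568]
 [ 0.524   0.0795]]
[np.float64(0.2401), np.float64(0.4531), np.float64(0.2384), np.float64(0.4498)]
guard ends [array([0.5658941 , 0.07408231]), array([ 0.52813478, -0.15950276])] 0.23661730991161567
yaw st -7.83962762214003
-7.347079718119546
-9.182501881016108
```

View pics/t1c.png

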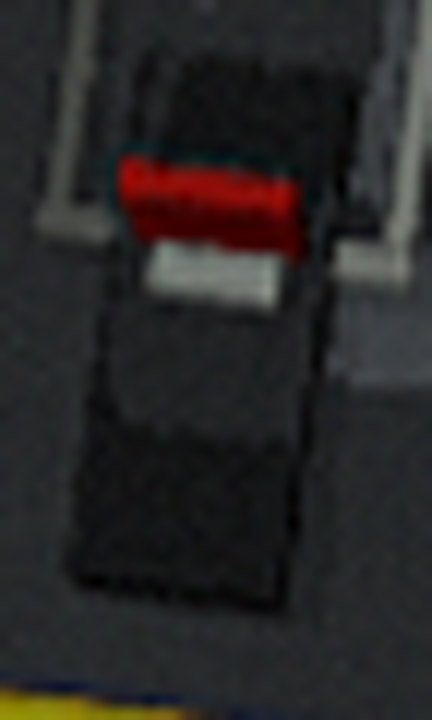

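View pics/s1c.png

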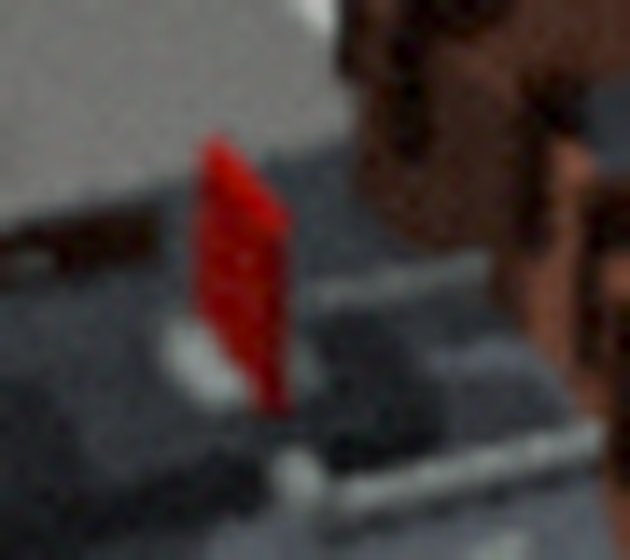

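```bash
python3 - <<'E'
from h import *
c,_=load("t1"); s,_=load("s1")
Q=lambda x,y:(268+(x+.5)/12-.5,165+(y+.5)/12-.5)
S=lambda x,y:(340+(x+.5)/14-.5,205+(y+.5)/14-.5)
L=[atz(c,Q(*p),.09) for p in [(118,157),(300,179)]]
print("lever top far edge (top)",L)
print("side far-right top",atz(s,S(290,205),.09),"far-left",atz(s,S(218,133),.09))
# station frame estimate
yaw=np.radians(-7.8)
P=np.array([[0.9697,0.0189],[0.9406,-0.2194],[0.4919,-0.1568],[0.524,0.0795]])
x=np.array([np.cos(yaw),np.sin(yaw)]);y=np.array([-x[1],x[0]])
for nm,A in [("plate",P),("lever",np.array(L)[:,:2]),("guard",np.array([[0.5659,0.0741],[0.5281,-0.1595]]))]:
    print(nm,(A@x).round(4),(A@y).round(4))
h=[atz(c,Q(*p),.032)[:2] for p in [(70,585),(285,612)]]
print("housing near",(np.array(h)@x),np.array(h)@y)
E
```

```text
lever top far edge (top) [array([ 0.67475178, -0.03927504,  0.09      ]), array([ 0.66968156, -0.07932769,  0.09      ])]
side far-right top [ 0.66852784 -0.07451055  0.09      ] far-left [ 0.67078143 -0.03901139  0.09      ]
plate [0.9582 0.9617 0.5086 0.5084] [ 0.1503 -0.0897 -0.0886  0.1499]
lever [0.6738 0.6743] [0.0527 0.0123]
guard [0.5506 0.5449] [ 0.1502 -0.0864]
housing near [0.58603076 0.58639401] [0.05591776 0.006245  ]
```

```bash
cat >> h.py <<'E'
def go(x,y,z,yaw):
    st=get_state();R=rpy(st["eef_rot"])
    d=R.T@(np.array([x,y,z])-st["tcp_pos"])*1000
    dy=(yaw-st["eef_rot"][2]+180)%360-180
    n=max(np.linalg.norm(d)/62.5,abs(dy)/10.7)
    print("dp mm",d.round(1),"yaw rad",round(-np.radians(dy),4),"rows>=",round(n,1))
E
python3 -c "
from h import *
go(.48,-.0,.38,-8)"
```

```text
dp mm [ 433.1  467.9 -153.5] yaw rad -0.3062 rows>= 10.5
```

Call:
apply_moves([
  {"grip":1,"dp":[36,39,-13],"yaw":-0.02},
  {"grip":1,"dp":[72,78,-26],"yaw":-0.05},
  {"grip":1,"dp":[108,117,-39],"yaw":-0.08},
  {"grip":1,"dp":[144,156,-52],"yaw":-0.1},
  {"grip":1,"dp":[180,195,-64],"yaw":-0.13},
  {"grip":1,"dp":[216,234,-77],"yaw":-0.15},
  {"grip":1,"dp":[252,273,-90],"yaw":-0.18},
  {"grip":1,"dp":[288,312,-103],"yaw":-0.2},
  {"grip":1,"dp":[324,351,-116],"yaw":-0.23},
  {"grip":1,"dp":[361,390,-128],"yaw":-0.25},
  {"grip":1,"dp":[397,429,-141],"yaw":-0.28},
  {"grip":1,"dp":[433,468,-153],"yaw":-0.306},
])

```text
time_s: 1.75
tcp_pos: [0.48, -0.0017, 0.3803]
eef_rot: [-180.0, -0.0, -7.9]
contact_force: [1.3, -0.4, -0.2]
gripper_width: 0.0873
```

Call:
apply_moves([
  {"grip":1,"dp":[0,0,0],"yaw":0},
  {"grip":1,"dp":[0,0,0],"yaw":0},
  {"grip":1,"dp":[0,0,0],"yaw":0},
])

```text
time_s: 2.12
tcp_pos: [0.4796, 0.0008, 0.3793]
eef_rot: [-180.0, 0.0, -7.9]
contact_force: [0.3, 0.7, -0.1]
gripper_width: 0.0879
```

```bash
python3 - <<'E'
from h import *
c,st=save("wrist","w1");print(st["tcp_pos"],st["eef_rot"],st["joints"].round(1),st["contact_force"])
go(.40,-.315,.33,12)
E
```

```text
[0.47964812 0.0008369  0.37932575] [-1.79997395e+02  2.03729111e-02 -7.94552378e+00] [ 23.7  -2.1  -7.4  -0.  -84.7  58.4] [ 0.29177876  0.71114743 -0.13017106]
dp mm [-35.3 323.9  49.4] yaw rad -0.3477 rows>= 5.3
```

View pics/w1.png

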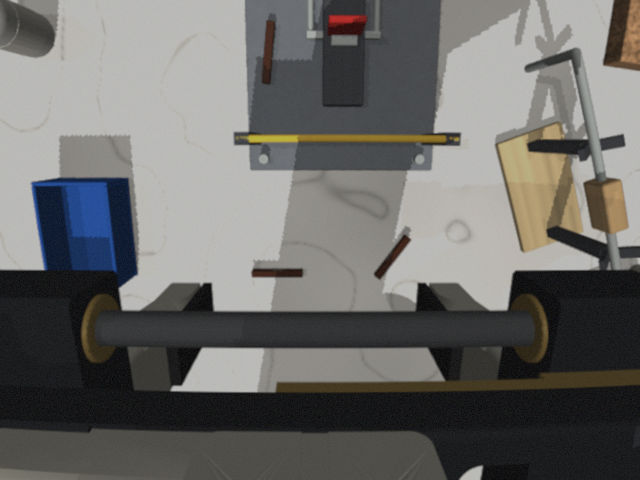

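```bash
python3 - <<'E'
from h import *
c,_=load("w1"); crop(c,225,0,465,175,3.3,"w1a");crop(c,490,30,640,270,2.5,"w1b")
E
```

```text
(no output)
```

View pics/w1a.png

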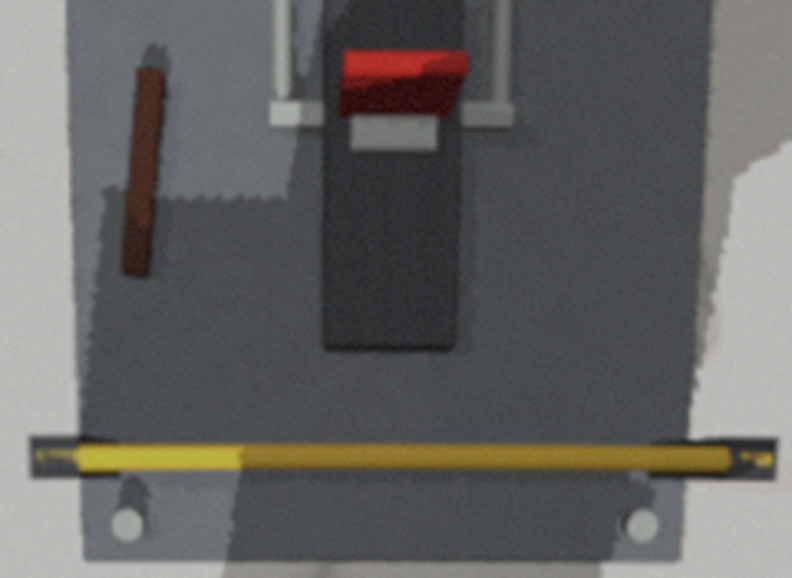

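Call:
apply_moves([
  {"grip":1,"dp":[-6,54,8],"yaw":-0.06},
  {"grip":1,"dp":[-12,108,16],"yaw":-0.12},
  {"grip":1,"dp":[-18,162,24],"yaw":-0.18},
  {"grip":1,"dp":[-24,216,32],"yaw":-0.24},
  {"grip":1,"dp":[-30,270,40],"yaw":-0.3},
  {"grip":1,"dp":[-35,324,49],"yaw":-0.348},
  {"grip":1,"dp":[-35,324,49],"yaw":-0.348},
  {"grip":1,"dp":[-35,324,49],"yaw":-0.348},
  {"grip":1,"dp":[-35,324,49],"yaw":-0.348},
])

```text
time_s: 3.3
tcp_pos: [0.4008, -0.3148, 0.3309]
eef_rot: [180.0, -0.0, 12.0]
contact_force: [-0.2, -0.2, -0.8]
gripper_width: 0.088
```

```bash
python3 - <<'E'
from h import *
c,st=save("wrist","w2");print(st["tcp_pos"],st["eef_rot"],st["joints"].round(1),st["contact_force"])
E
```

```text
[ 0.40081762 -0.31479232  0.33092464] [ 1.79981571e+02 -3.91018744e-02  1.20378502e+01] [-16.    1.7  -9.7  -0.  -78.6 118.1] [-0.15743867 -0.16217329 -0.78523452]
```

View pics/w2.png

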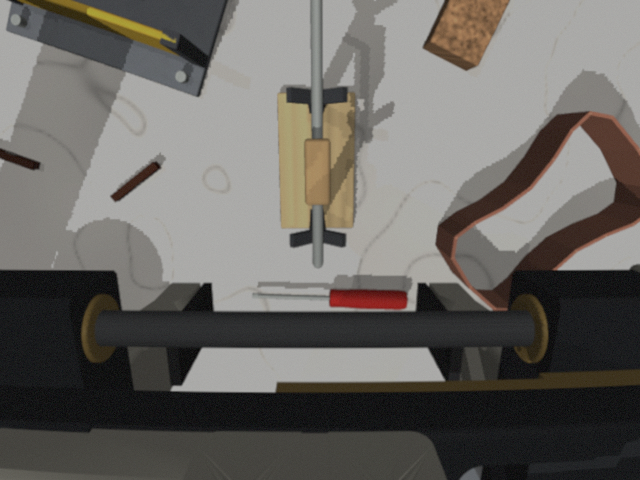

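```bash
python3 - <<'E'
from h import *
c,_=load("w2"); crop(c,260,70,380,280,2.8,"w2a")
c1,s1=load("w1")
A=lambda x,y:(225+(x+.5)/3.3-.5,(y+.5)/3.3-.5)
yaw=np.radians(-7.9)
def st(P): P=np.asarray(P)[:2];return np.array([P@[np.cos(yaw),np.sin(yaw)],P@[-np.sin(yaw),np.cos(yaw)]]).round(4)
for n,p,z in [("levL",(343,51),.09),("levR",(469,51),.09),("gL",(30,457),.11),("gR",(778,457),.11),("hL",(322,350),.032),("hR",(457,350),.032),("p1",(85,560),.012),("p2",(682,560),.012),("pl",(66,0),.012),("pr",(713,0),.012),("gtopnear",(404,471),.11),("gtopfar",(404,444),.11)]:
    P=atz(c1,A(*p),z,s1);print(n,P.round(4),st(P))
E
```

```text
levL [ 0.6728 -0.0409  0.09  ] [0.672 0.052]
levR [ 0.6676 -0.0803  0.09  ] [0.6723 0.0122]
gL [0.5624 0.0752 0.11  ] [0.5467 0.1518]
gR [ 0.53   -0.1625  0.11  ] [ 0.5473 -0.0881]
hL [ 0.5881 -0.0239  0.032 ] [0.5858 0.0571]
hR [ 0.5813 -0.0735  0.032 ] [0.5859 0.0071]
p1 [0.5234 0.0797 0.012 ] [0.5075 0.1509]
p2 [ 0.4909 -0.1569  0.012 ] [ 0.5078 -0.0879]
pl [0.7269 0.052  0.012 ] [0.7129 0.1514]
pr [ 0.6955 -0.1851  0.012 ] [ 0.7144 -0.0878]
gtopnear [ 0.5413 -0.0424  0.11  ] [0.542  0.0324]
gtopfar [ 0.5497 -0.0434  0.11  ] [0.5504 0.0325]
```

View pics/w2a.png

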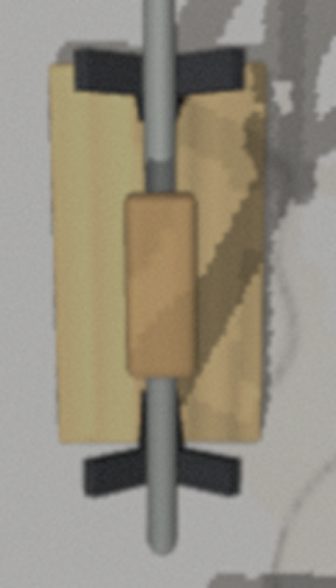

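```bash
python3 - <<'E'
from h import *
c,s=load("w2")
A=lambda x,y:(260+(x+.5)/2.8-.5,70+(y+.5)/2.8-.5)
D=lambda p,z:atz(c,A(*p),z,s)
g=np.array([D(p,.152) for p in [(125,193),(197,193),(195,378),(127,378)]]);m=g.mean(0)
print("grip",m,g.round(4).tolist())
a=D((159,5),.135);b=D((162,530),.135)
print("rod axis",a,b,np.degrees(np.arctan2(*(a-b)[1::-1])))
e=D((162,556),.135);print("rear end",e)
u=(a-b)/np.linalg.norm(a-b);print("origin from rear",e+.085*u, "rackfoot",[D(p,.012).round(4)[:2] for p in [(50,65),(262,70),(260,442),(60,442)]])
for p in [(75,50),(244,50),(84,490),(240,490)]: print("V",D(p,.149).round(4))
yaw=np.degrees(np.arctan2(u[1],u[0]))
go(m[0],m[1],.22,yaw)
E
```

```text
grip [ 0.44315975 -0.30799876  0.152     ] [[0.468, -0.2918, 0.152], [0.4724, -0.3126, 0.152], [0.4183, -0.324, 0.152], [0.4139, -0.3036, 0.152]]
rod axis [ 0.5243449  -0.29006084  0.135     ] [ 0.3635775  -0.32564849  0.135     ] 12.481779778091088
rear end [ 0.35465016 -0.32757589  0.135     ]
origin from rear [ 0.43764116 -0.30920491  0.135     ] rackfoot [array([ 0.5123, -0.2479]), array([ 0.5285, -0.3333]), array([ 0.3764, -0.3684]), array([ 0.358, -0.282])]
V [ 0.5048 -0.2691  0.149 ]
V [ 0.5151 -0.3173  0.149 ]
V [ 0.3755 -0.2975  0.149 ]
V [ 0.3858 -0.3461  0.149 ]
dp mm [ 42.8   2.2 111. ] yaw rad -0.0075 rows>= 1.9
```

Call:
apply_moves([
  {"grip":1,"dp":[20,1,50],"yaw":-0.006},
  {"grip":1,"dp":[41,2,100],"yaw":-0.006},
  {"grip":1,"dp":[41,2,140],"yaw":-0.006},
  {"grip":1,"dp":[41,2,180],"yaw":-0.006},
  {"grip":1,"dp":[41,2,205],"yaw":-0.006},
  {"grip":1,"dp":[41,2,215],"yaw":-0.006},
  {"grip":1,"dp":[41,2,215],"yaw":-0.006},
])

```text
time_s: 4.22
tcp_pos: [0.4411, -0.3089, 0.1158]
eef_rot: [180.0, 0.0, 12.3]
contact_force: [-0.1, 0.2, 0.4]
gripper_width: 0.0876
```

```bash
python3 - <<'E'
from h import *
c,st=save("wrist","w3");print(st["tcp_pos"],st["eef_rot"],st["contact_force"])
E
```

```text
[ 0.44108026 -0.30894097  0.11576736] [1.79996291e+02 1.51476852e-02 1.23433383e+01] [-0.14280434  0.23313852  0.35643996]
```

View pics/w3.png

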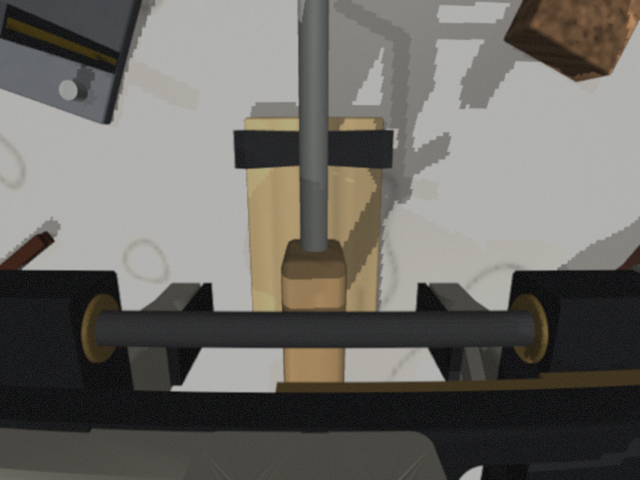

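The grip sits centred (col 314) between the open fingers, rod straight up the picture. I'll close with full force.

Call:
apply_moves([
  {"grip":0,"dp":[0,0,0]},
  {"grip":0,"dp":[0,0,0]},
  {"grip":0,"dp":[0,0,0]},
  {"grip":0,"dp":[0,0,0]},
  {"grip":0,"dp":[0,0,0]},
  {"grip":0,"dp":[0,0,0]},
  {"grip":0,"dp":[0,0,0]},
  {"grip":0,"dp":[0,0,0]},
], newtons=60)

```text
$.commands[0]: bad value
```

```bash
python3 - <<'E'
from h import *
c,s=load("w3")
A=[atz(c,p,.152,s) for p in [(288,240),(341,240)]]
r=[atz(c,p,.135,s) for p in [(313.5,0),(313.5,245)]]
print(A,r,np.degrees(np.arctan2(*(r[0]-r[1])[1::-1])))
print(get_state())
E
```

```text
[array([ 0.47565258, -0.29213214,  0.152     ]), array([ 0.47926015, -0.30861836,  0.152     ])] [array([ 0.55076006, -0.28400288,  0.135     ]), array([ 0.47140985, -0.30136639,  0.135     ])] 12.342982530509586
{'time_s': 4.275, 'joints': array([-1.41548606e+01,  1.35455583e+01, -2.50519250e+01,  2.30362872e-02,
       -5.13363820e+01,  1.16470785e+02]), 'qd': array([-0.33634871, -0.7112355 ,  0.68307181, -0.00765197, -0.0151552 ,
        0.19170804]), 'joint_torque': array([ 7.26752495e-02, -4.25821710e+01,  2.37213600e+01,  5.52908599e+00,
        9.59050376e-02, -2.51982972e-03]), 'tcp_pos': array([ 0.44148977, -0.30927217,  0.11647076]), 'eef_rot': array([ 1.79954406e+02, -5.11741374e-02,  1.23303261e+01]), 'contact_force': array([-0.06514868,  0.34914386, -0.74046494]), 'moment': array([-0.04606452, -0.03606351, -0.04930231]), 'gripper_width': 0.08770239290448208}
```

Call:
apply_moves([
  {"grip":0,"dp":[0,0,0],"yaw":0},
  {"grip":0,"dp":[0,0,0],"yaw":0},
  {"grip":0,"dp":[0,0,0],"yaw":0},
  {"grip":0,"dp":[0,0,0],"yaw":0},
  {"grip":0,"dp":[0,0,0],"yaw":0},
  {"grip":0,"dp":[0,0,0],"yaw":0},
  {"grip":0,"dp":[0,0,0],"yaw":0},
  {"grip":0,"dp":[0,0,0],"yaw":0},
], newtons=60)

```text
time_s: 5.28
tcp_pos: [0.4405, -0.309, 0.1155]
eef_rot: [-180.0, 0.0, 12.3]
contact_force: [-0.5, 3.5, 1.3]
gripper_width: 0.0215
```

```bash
python3 - <<'E'
from h import *
c,s=load("w3")
A=[atz(c,p,.152,s) for p in [(286,275),(345,275)]]; print(A,np.mean(A,0)-.028*np.array([.977,.213,0]))
print(get_state()["tcp_pos"])
E
```

```text
[array([ 0.46398239, -0.29381689,  0.152     ]), array([ 0.4680916 , -0.31261341,  0.152     ])] [ 0.43868099 -0.30917915  0.152     ]
[ 0.44051053 -0.30895118  0.11545287]
```

Call:
apply_moves([
  {"grip":0,"dp":[0,0,-10],"yaw":0},
  {"grip":0,"dp":[0,0,-25],"yaw":0},
  {"grip":0,"dp":[0,0,-50],"yaw":0},
  {"grip":0,"dp":[0,0,-80],"yaw":0},
  {"grip":0,"dp":[0,0,-110],"yaw":0},
  {"grip":0,"dp":[0,0,-130],"yaw":0},
  {"grip":0,"dp":[0,0,-135],"yaw":0},
  {"grip":0,"dp":[0,0,-135],"yaw":0},
  {"grip":0,"dp":[0,0,-135],"yaw":0},
  {"grip":0,"dp":[0,0,-135],"yaw":0},
])

```text
time_s: 6.52
tcp_pos: [0.4403, -0.3093, 0.2497]
eef_rot: [-180.0, 0.1, 12.3]
contact_force: [-0.8, 0.4, -2.9]
gripper_width: 0.0217
```

```bash
python3 - <<'E'
from h import *
s=get_state();print(s["tcp_pos"],s["eef_rot"],s["contact_force"],s["moment"])
c,_=save("side","s2");crop(c,290,130,450,330,4,"s2a")
c,_=save("wrist","w4")
# via & target over station: grip origin at x' , y'
yaw=np.radians(-7.9)
for xp in (.5465+.152-.160,):
    P=np.array([xp*np.cos(yaw)-.0322*np.sin(yaw), xp*np.sin(yaw)+.0322*np.cos(yaw)]);print(P)
    go(P[0],P[1],.25,-7.9)
E
```

```text
[ 0.44029989 -0.30926835  0.24973382] [-1.79954622e+02  7.60453166e-02  1.22697195e+01] [-0.82666205  0.38633893 -2.87458574] [-0.08826618 -0.00635455  0.0179929 ]
[ 0.53781506 -0.04211948]
dp mm [ 1.519e+02 -2.404e+02 -1.000e-01] yaw rad 0.3521 rows>= 4.6
```

View pics/s2a.png

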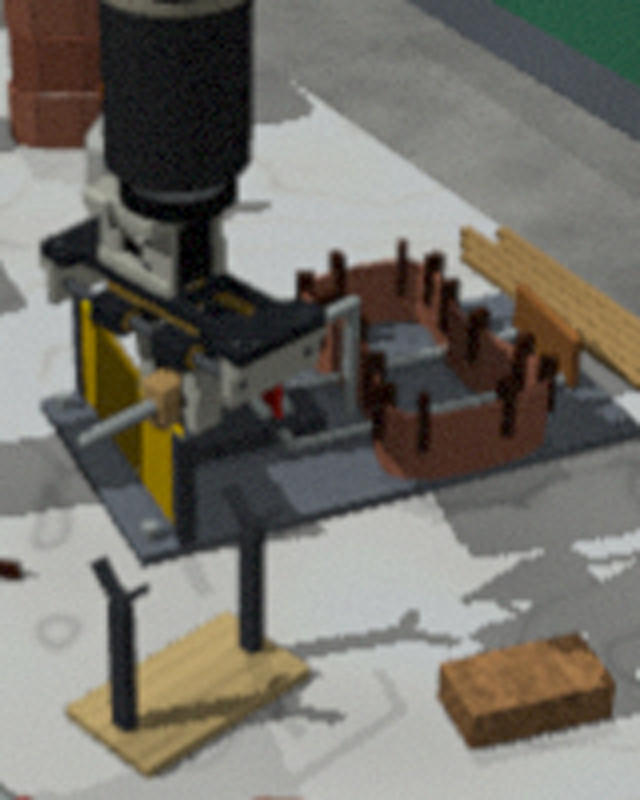

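View pics/w4.png

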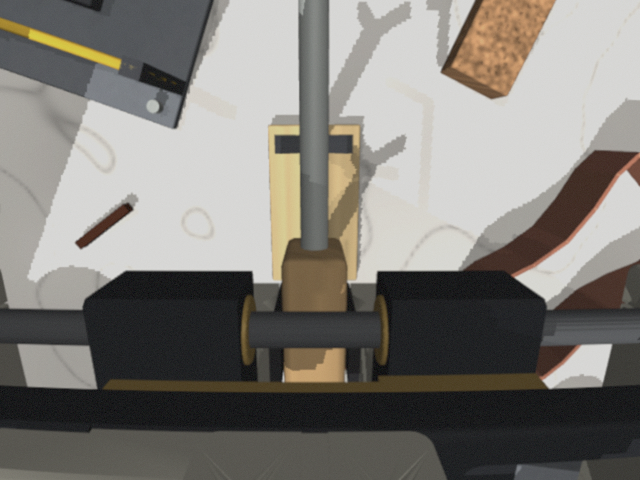

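Call:
apply_moves([
  {"grip":0,"dp":[13,-20,-2],"yaw":0.03},
  {"grip":0,"dp":[36,-57,-5],"yaw":0.08},
  {"grip":0,"dp":[62,-97,-5],"yaw":0.14},
  {"grip":0,"dp":[89,-140,-5],"yaw":0.2},
  {"grip":0,"dp":[114,-180,-5],"yaw":0.26},
  {"grip":0,"dp":[135,-214,-3],"yaw":0.31},
  {"grip":0,"dp":[147,-233,0],"yaw":0.34},
  {"grip":0,"dp":[152,-240,0],"yaw":0.352},
  {"grip":0,"dp":[152,-240,0],"yaw":0.352},
  {"grip":0,"dp":[152,-240,0],"yaw":0.352},
  {"grip":0,"dp":[152,-240,0],"yaw":0.352},
])

```text
time_s: 8.0
tcp_pos: [0.538, -0.0433, 0.2507]
eef_rot: [-180.0, -0.0, -7.9]
contact_force: [0.2, 0.4, -2.7]
gripper_width: 0.0217
```

```bash
python3 - <<'E'
from h import *
s=get_state();print(s["tcp_pos"],s["eef_rot"],s["contact_force"],s["moment"])
c,_=save("side","s3");crop(c,290,130,450,280,5,"s3a")
c,_=save("top","t3");crop(c,225,120,345,240,5,"t3a")
c,_=save("wrist","w5")
E
```

```text
[ 0.53797035 -0.04334635  0.25071984] [-1.79998628e+02 -1.03228454e-02 -7.94133023e+00] [ 0.24901771  0.36115133 -2.68623771] [0.01470025 0.03023355 0.03528805]
```

View pics/s3a.png

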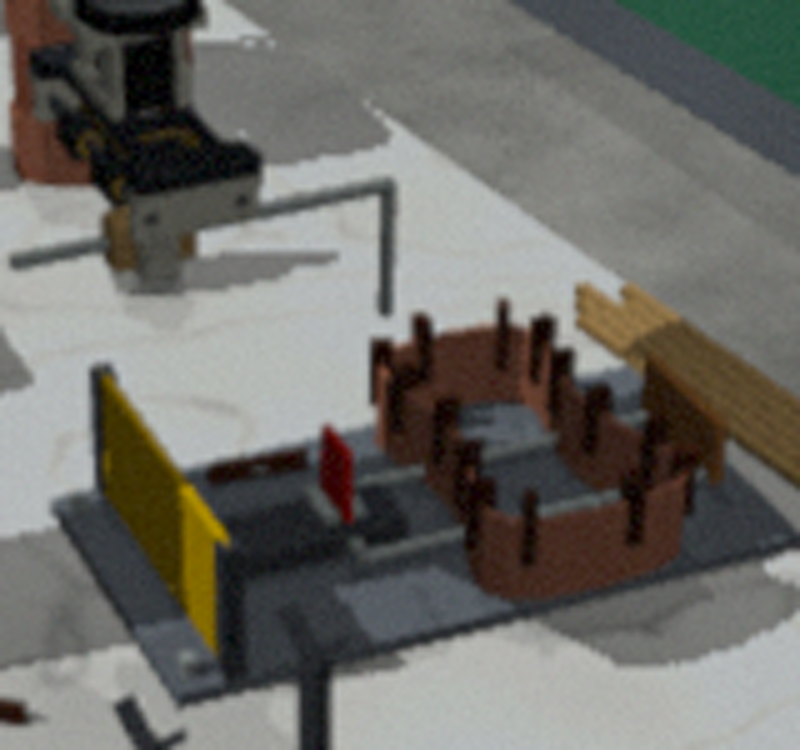

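View pics/t3a.png

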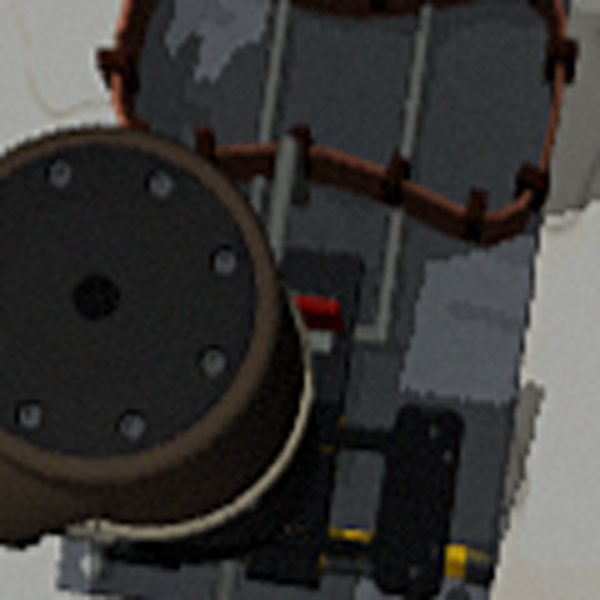

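View pics/w5.png

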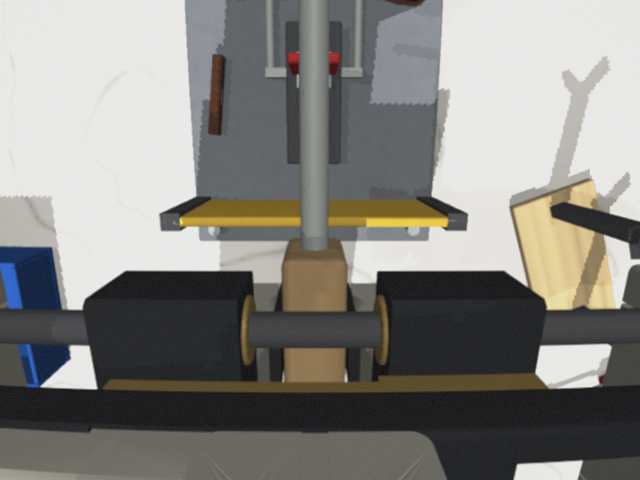

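```bash
cat > st.py <<'E'
from h import *
yaw=np.radians(-7.9)
def S(P): P=np.asarray(P);return np.array([P[0]*np.cos(yaw)+P[1]*np.sin(yaw)-.5465,-P[0]*np.sin(yaw)+P[1]*np.cos(yaw)-.032]).round(4)
E
python3 - <<'E'
from st import *
s=get_state();print("tcp st",S(s["tcp_pos"]))
c,_=load("t3");f=lambda x,y,x0,y0:(x0+(x+.5)/5-.5,y0+(y+.5)/5-.5)
P=atz(c,f(291,137,225,120),.275);print("end(165)",P,S(P))
c,_=load("s3")
for p,z in [((391,180),.275),((385,312),.175),]:
    P=atz(c,f(*p,290,130),z);print(P,S(P))
E
```

```text
tcp st [-0.0076 -0.0007]
end(165) [ 0.70337691 -0.06578269  0.275     ] [ 0.1592 -0.0005]
[ 0.69758483 -0.06814222  0.275     ] [ 0.1538 -0.0036]
[ 0.70102197 -0.05934292  0.175     ] [0.156  0.0056]
```

Call:
apply_moves([
  {"grip":0,"dp":[0,0,25],"yaw":0},
  {"grip":0,"dp":[0,0,50],"yaw":0},
  {"grip":0,"dp":[0,0,70],"yaw":0},
  {"grip":0,"dp":[0,0,90],"yaw":0},
  {"grip":0,"dp":[0,0,90],"yaw":0},
  {"grip":0,"dp":[0,0,90],"yaw":0},
])

```text
time_s: 8.9
tcp_pos: [0.5388, -0.0427, 0.1614]
eef_rot: [-180.0, -0.1, -7.9]
contact_force: [-0.4, 0.4, -1.6]
gripper_width: 0.0219
```

```bash
python3 - <<'E'
from st import *
s=get_state();print(s["tcp_pos"],S(s["tcp_pos"]),s["contact_force"],s["moment"])
c,_=save("side","s4");crop(c,290,150,450,300,5,"s4a")
c,_=save("wrist","w6")
E
```

```text
[ 0.53877017 -0.04268117  0.16144945] [-0.007  -0.0002] [-0.39275163  0.35639561 -1.63136098] [-0.04817308 -0.02816983  0.08119523]
```

View pics/s4a.png

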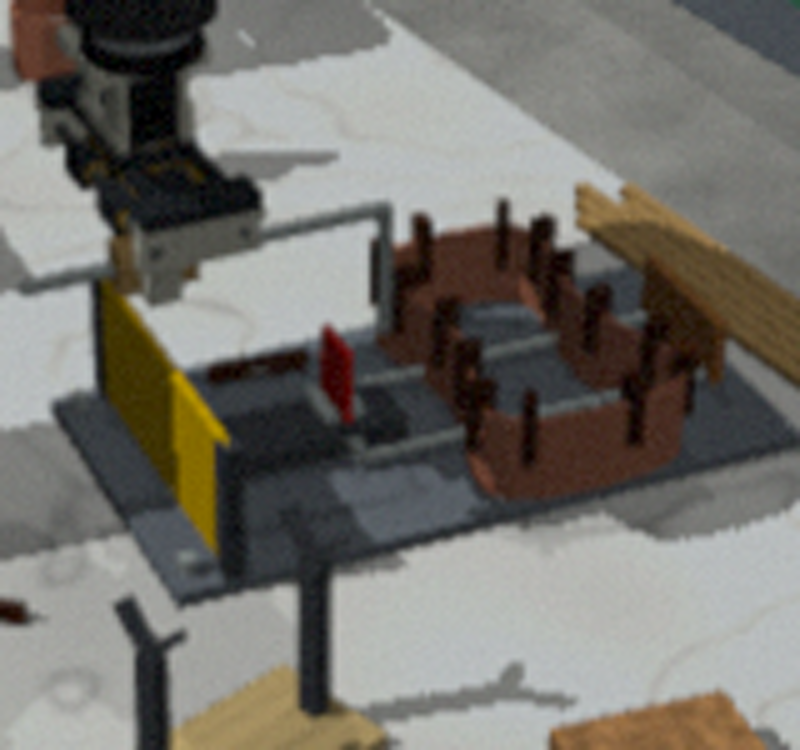

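View pics/w6.png

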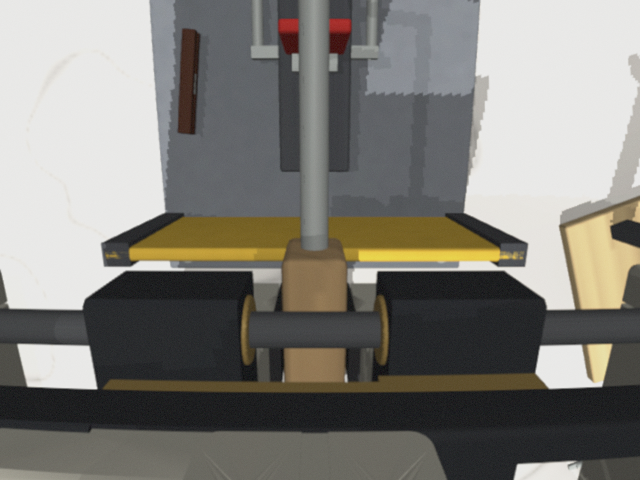

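Call:
apply_moves([
  {"grip":0,"dp":[0,0,12],"yaw":0},
  {"grip":0,"dp":[0,0,24],"yaw":0},
  {"grip":0,"dp":[0,0,36],"yaw":0},
  {"grip":0,"dp":[0,0,36],"yaw":0},
  {"grip":0,"dp":[0,0,36],"yaw":0},
  {"grip":0,"dp":[0,0,36],"yaw":0},
])

```text
time_s: 9.75
tcp_pos: [0.5385, -0.0425, 0.125]
eef_rot: [-180.0, -0.0, -7.9]
contact_force: [0.5, -0.5, -3.5]
gripper_width: 0.0219
```

```bash
python3 - <<'E'
from st import *
u=np.array([np.cos(yaw),np.sin(yaw),0])
F=[]
c,_=save("side","s5");crop(c,290,150,450,300,5,"s5a")
for i in range(8):
    s=get_state();F.append(s["contact_force"]);capture("top")
print(s["tcp_pos"],S(s["tcp_pos"]));F=np.array(F);print((F@u).round(2),F.mean(0),s["moment"])
E
```

```text
[ 0.53821236 -0.04254011  0.12465047] [-0.0075 -0.0002]
[ 0.23  0.4   0.38 -0.51  0.37  0.34  0.32 -0.28] [ 0.12919782 -0.20331024 -2.93294188] [-0.02115546  0.10379429 -0.0280068 ]
```

View pics/s5a.png

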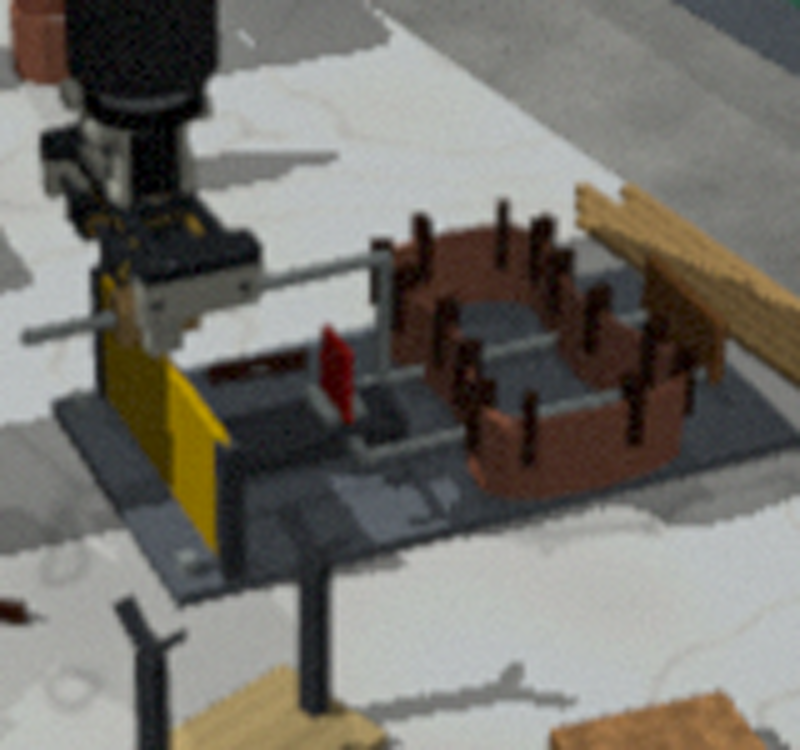

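Call:
apply_moves([
  {"grip":0,"dp":[-5,0,0],"yaw":0},
  {"grip":0,"dp":[-10,0,0],"yaw":0},
  {"grip":0,"dp":[-14,0,0],"yaw":0},
  {"grip":0,"dp":[-16,0,0],"yaw":0},
  {"grip":0,"dp":[-18,0,0],"yaw":0},
  {"grip":0,"dp":[-20,0,0],"yaw":0},
  {"grip":0,"dp":[-22,0,0],"yaw":0},
  {"grip":0,"dp":[-24,0,0],"yaw":0},
  {"grip":0,"dp":[-26,0,0],"yaw":0},
  {"grip":0,"dp":[-28,0,0],"yaw":0},
  {"grip":0,"dp":[-30,0,0],"yaw":0},
  {"grip":0,"dp":[-30,0,0],"yaw":0},
])

```text
time_s: 11.7
tcp_pos: [0.5084, -0.0384, 0.1247]
eef_rot: [-180.0, -0.0, -7.9]
contact_force: [1.7, 0.2, -2.8]
gripper_width: 0.0217
```

```bash
cat > f.py <<'E'
from st import *
import sys
u=np.array([np.cos(yaw),np.sin(yaw),0]);F=[];X=[]
for i in range(int(sys.argv[1]) if len(sys.argv)>1 else 4):
    s=get_state();F.append(s["contact_force"]);X.append(S(s["tcp_pos"]));capture("top")
F=np.array(F);print("t",s["time_s"],"tcp",np.mean(X,0),"z",s["tcp_pos"][2],"Fx",(F@u).round(2),"F",F.mean(0).round(2),"M",s["moment"].round(2),"rpy",s["eef_rot"].round(2))
E
python3 f.py
```

```text
t 11.85 tcp [-0.037625 -0.0002  ] z 0.12464888388027012 Fx [1.64 2.22 1.33 2.02] F [ 1.8  -0.18 -3.06] M [-0.07 -0.56 -0.  ] rpy [ 1.80e+02  1.00e-02 -7.89e+00]
```

Call:
apply_moves([
  {"grip":0,"dp":[-2,0,0],"yaw":0},
  {"grip":0,"dp":[-4,0,0],"yaw":0},
  {"grip":0,"dp":[-6,0,0],"yaw":0},
  {"grip":0,"dp":[-8,0,0],"yaw":0},
  {"grip":0,"dp":[-10,0,0],"yaw":0},
  {"grip":0,"dp":[-12,0,0],"yaw":0},
  {"grip":0,"dp":[-14,0,0],"yaw":0},
  {"grip":0,"dp":[-16,0,0],"yaw":0},
  {"grip":0,"dp":[-18,0,0],"yaw":0},
  {"grip":0,"dp":[-20,0,0],"yaw":0},
  {"grip":0,"dp":[-20,0,0],"yaw":0},
])

```text
time_s: 13.28
tcp_pos: [0.4883, -0.0357, 0.1245]
eef_rot: [180.0, 0.0, -7.9]
contact_force: [1.4, -0.0, -2.6]
gripper_width: 0.0218
```

```bash
python3 f.py; python3 - <<'E'
from h import *
c,_=save("side","s6");crop(c,290,150,450,300,5,"s6a")
c,_=save("wrist","w7")
E
```

```text
t 13.425 tcp [-0.0579 -0.0003] z 0.12450801225428385 Fx [1.39 1.95 1.63 0.47] F [ 1.38  0.05 -2.19] M [-0.   -0.61  0.06] rpy [ 1.7999e+02  3.0000e-02 -7.9000e+00]
```

View pics/s6a.png

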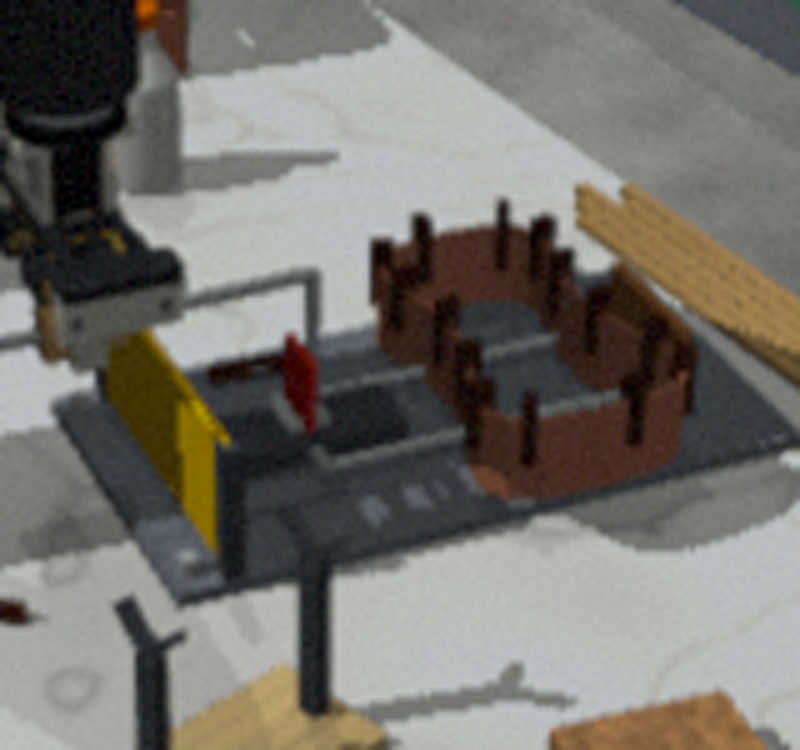

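View pics/w7.png

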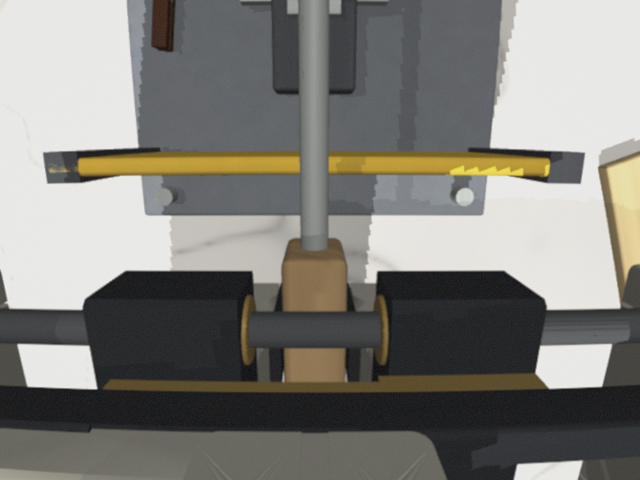

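Call:
apply_moves([
  {"grip":0,"dp":[-1,0,0],"yaw":0},
  {"grip":0,"dp":[-2,0,0],"yaw":0},
  {"grip":0,"dp":[-2,0,0],"yaw":0},
  {"grip":0,"dp":[-2,0,0],"yaw":0},
])

```text
time_s: 14.08
tcp_pos: [0.4866, -0.0354, 0.1245]
eef_rot: [180.0, 0.0, -7.9]
contact_force: [2.5, -0.3, -3.7]
gripper_width: 0.0218
```

Call:
apply_moves([
  {"grip":0,"dp":[-1,0,0],"yaw":0},
  {"grip":0,"dp":[-2,0,0],"yaw":0},
  {"grip":0,"dp":[-2,0,0],"yaw":0},
  {"grip":0,"dp":[-2,0,0],"yaw":0},
])

```text
time_s: 14.58
tcp_pos: [0.4845, -0.0352, 0.1246]
eef_rot: [180.0, 0.0, -7.9]
contact_force: [2.5, 0.2, -3.7]
gripper_width: 0.0217
```

Call:
apply_moves([
  {"grip":0,"dp":[-1,0,0],"yaw":0},
  {"grip":0,"dp":[-2,0,0],"yaw":0},
  {"grip":0,"dp":[-2,0,0],"yaw":0},
  {"grip":0,"dp":[-2,0,0],"yaw":0},
])

```text
time_s: 15.08
tcp_pos: [0.4826, -0.0349, 0.1246]
eef_rot: [-180.0, 0.0, -7.9]
contact_force: [1.8, -0.4, -3.6]
gripper_width: 0.0215
```

Call:
apply_moves([
  {"grip":0,"dp":[-1,0,0],"yaw":0},
  {"grip":0,"dp":[-2,0,0],"yaw":0},
  {"grip":0,"dp":[-2,0,0],"yaw":0},
  {"grip":0,"dp":[-2,0,0],"yaw":0},
])

```text
time_s: 15.58
tcp_pos: [0.4806, -0.0346, 0.1246]
eef_rot: [180.0, 0.0, -7.9]
contact_force: [2.7, 0.7, -3.2]
gripper_width: 0.0221
```

```bash
python3 f.py
```

```text
t 15.725 tcp [-0.0657   -0.000225] z 0.12453916628679734 Fx [2.55 1.94 2.21 1.41] F [ 2.06  0.13 -2.84] M [-0.16 -0.62 -0.04] rpy [ 1.80e+02  1.00e-02 -7.89e+00]
```

Call:
apply_moves([
  {"grip":0,"dp":[-1,0,0],"yaw":0},
  {"grip":0,"dp":[-2,0,0],"yaw":0},
  {"grip":0,"dp":[-2,0,0],"yaw":0},
  {"grip":0,"dp":[-2,0,0],"yaw":0},
])

```text
time_s: 16.27
tcp_pos: [0.4786, -0.0343, 0.1246]
eef_rot: [180.0, 0.0, -7.9]
contact_force: [1.9, -0.6, -4.3]
gripper_width: 0.0217
```

Call:
apply_moves([
  {"grip":0,"dp":[-1,0,0],"yaw":0},
  {"grip":0,"dp":[-2,0,0],"yaw":0},
  {"grip":0,"dp":[-2,0,0],"yaw":0},
  {"grip":0,"dp":[-2,0,0],"yaw":0},
])

```text
time_s: 16.77
tcp_pos: [0.4766, -0.0341, 0.1246]
eef_rot: [180.0, 0.0, -7.9]
contact_force: [1.2, -0.3, -3.2]
gripper_width: 0.0214
```

Call:
apply_moves([
  {"grip":0,"dp":[-1,0,0],"yaw":0},
  {"grip":0,"dp":[-2,0,0],"yaw":0},
  {"grip":0,"dp":[-2,0,0],"yaw":0},
  {"grip":0,"dp":[-2,0,0],"yaw":0},
])

```text
time_s: 17.27
tcp_pos: [0.4746, -0.0338, 0.1246]
eef_rot: [180.0, 0.0, -7.9]
contact_force: [3.0, -0.3, -4.0]
gripper_width: 0.0216
```

```bash
python3 f.py
```

```text
t 17.425 tcp [-0.0717   -0.000275] z 0.12455380961255441 Fx [2.96 1.79 1.32 1.46] F [ 1.84 -0.41 -3.38] M [-0.17 -0.52 -0.  ] rpy [ 1.8e+02  1.0e-02 -7.9e+00]
```

Call:
apply_moves([
  {"grip":0,"dp":[-1,0,0],"yaw":0},
  {"grip":0,"dp":[-1.5,0,0],"yaw":0},
  {"grip":0,"dp":[-1.5,0,0],"yaw":0},
  {"grip":0,"dp":[-1.5,0,0],"yaw":0},
])

```text
time_s: 17.98
tcp_pos: [0.4733, -0.0336, 0.1246]
eef_rot: [180.0, 0.0, -7.9]
contact_force: [2.6, -0.1, -3.9]
gripper_width: 0.0217
```

Call:
apply_moves([
  {"grip":0,"dp":[-1,0,0],"yaw":0},
  {"grip":0,"dp":[-1.5,0,0],"yaw":0},
  {"grip":0,"dp":[-1.5,0,0],"yaw":0},
  {"grip":0,"dp":[-1.5,0,0],"yaw":0},
])

```text
time_s: 18.48
tcp_pos: [0.4717, -0.0334, 0.1246]
eef_rot: [180.0, 0.0, -7.9]
contact_force: [2.0, -0.5, -3.6]
gripper_width: 0.0212
```

```bash
python3 f.py; python3 - <<'E'
from h import *
c,_=save("side","s7");crop(c,290,150,450,300,5,"s7a")
E
```

```text
t 18.625 tcp [-0.0747 -0.0002] z 0.12455189305789625 Fx [2.08 2.63 2.84 1.98] F [ 2.35 -0.4  -3.93] M [-0.19 -0.71  0.02] rpy [ 1.8e+02  1.0e-02 -7.9e+00]
```

View pics/s7a.png

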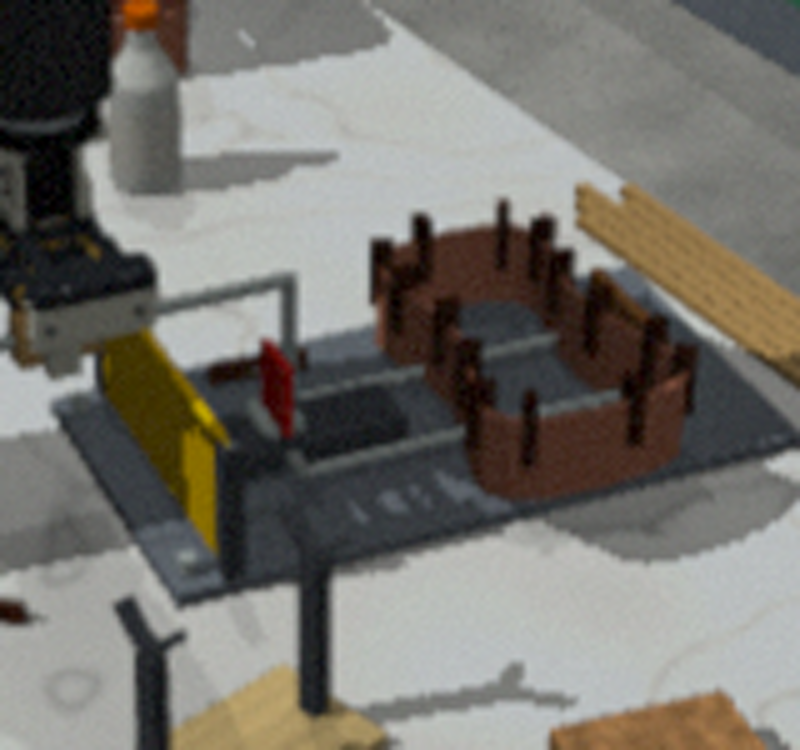

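Call:
apply_moves([
  {"grip":0,"dp":[-1,0,0],"yaw":0},
  {"grip":0,"dp":[-1.5,0,0],"yaw":0},
  {"grip":0,"dp":[-1.5,0,0],"yaw":0},
  {"grip":0,"dp":[-1.5,0,0],"yaw":0},
])

```text
time_s: 19.23
tcp_pos: [0.4711, -0.033, 0.1248]
eef_rot: [-180.0, -0.1, -7.9]
contact_force: [5.1, -1.4, -5.1]
gripper_width: 0.0217
```

Call:
apply_moves([
  {"grip":0,"dp":[-1,0,0],"yaw":0},
  {"grip":0,"dp":[-1.5,0,0],"yaw":0},
  {"grip":0,"dp":[-1.5,0,0],"yaw":0},
  {"grip":0,"dp":[-1.5,0,0],"yaw":0},
])

```text
time_s: 19.73
tcp_pos: [0.471, -0.0327, 0.1251]
eef_rot: [-179.9, -0.2, -7.9]
contact_force: [10.4, -2.7, -8.4]
gripper_width: 0.0221
```

```bash
python3 f.py
```

```text
t 19.875 tcp [-0.0755    0.000375] z 0.12511621219287866 Fx [10.66  9.67 10.26  9.83] F [ 9.89 -2.27 -8.14] M [-0.93 -3.37 -0.16] rpy [-179.95   -0.22   -7.87]
```

Call:
apply_moves([
  {"grip":0,"dp":[-0.4,0,0],"yaw":0},
  {"grip":0,"dp":[-0.4,0,0],"yaw":0},
  {"grip":0,"dp":[-0.4,0,0],"yaw":0},
  {"grip":0,"dp":[-0.4,0,0],"yaw":0},
])

```text
time_s: 20.42
tcp_pos: [0.471, -0.0326, 0.1252]
eef_rot: [-179.9, -0.3, -7.9]
contact_force: [12.1, -3.1, -10.2]
gripper_width: 0.0217
```

```bash
python3 f.py
```

```text
t 20.575 tcp [-0.0755  0.0005] z 0.12516470462512658 Fx [12.37 12.01 11.96 11.14] F [11.56 -3.09 -9.64] M [-1.11 -3.95 -0.19] rpy [-179.94   -0.26   -7.87]
```

Call:
apply_moves([
  {"grip":0,"dp":[0,0,0],"yaw":0},
  {"grip":0,"dp":[0,0,0],"yaw":0},
  {"grip":0,"dp":[0,0,0],"yaw":0},
  {"grip":0,"dp":[0,0,0],"yaw":0},
  {"grip":0,"dp":[0,0,0],"yaw":0},
  {"grip":0,"dp":[0,0,0],"yaw":0},
  {"grip":0,"dp":[0,0,0],"yaw":0},
  {"grip":0,"dp":[0,0,0],"yaw":0},
  {"grip":0,"dp":[0,0,0],"yaw":0},
  {"grip":0,"dp":[0,0,0],"yaw":0},
  {"grip":0,"dp":[0,0,0],"yaw":0},
  {"grip":0,"dp":[0,0,0],"yaw":0},
])

```text
time_s: 22.12
tcp_pos: [0.471, -0.0326, 0.1252]
eef_rot: [-179.9, -0.3, -7.9]
contact_force: [12.3, -2.7, -9.5]
gripper_width: 0.0213
```

```bash
python3 f.py 6;  python3 - <<'E'
from h import *
c,_=save("side","s8");crop(c,290,150,450,300,5,"s8a")
E
```

```text
t 22.375 tcp [-0.0755  0.0005] z 0.12514886976214892 Fx [12.58 12.17 12.83 12.26 12.37 11.35] F [11.99 -2.82 -9.47] M [-1.17 -3.93 -0.21] rpy [-179.94   -0.26   -7.87]
```

View pics/s8a.png

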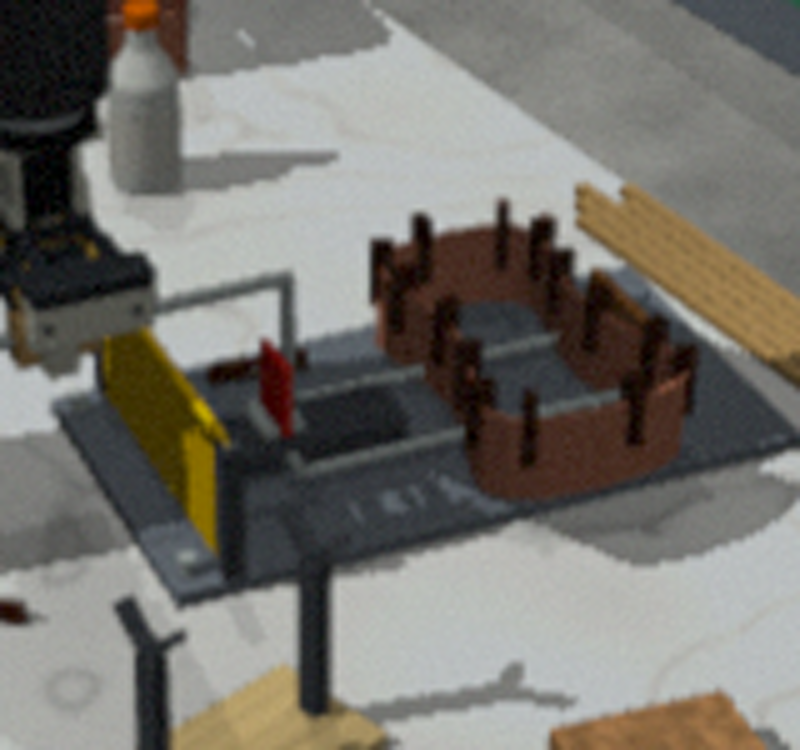

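Call:
apply_moves([
  {"grip":0,"dp":[2,0,0],"yaw":0},
  {"grip":0,"dp":[4,0,0],"yaw":0},
  {"grip":0,"dp":[8,0,0],"yaw":0},
  {"grip":0,"dp":[13,0,0],"yaw":0},
  {"grip":0,"dp":[16,0,0],"yaw":0},
  {"grip":0,"dp":[17,0,0],"yaw":0},
  {"grip":0,"dp":[17,0,0],"yaw":0},
  {"grip":0,"dp":[17,0,0],"yaw":0},
])

```text
time_s: 23.48
tcp_pos: [0.4851, -0.0353, 0.1245]
eef_rot: [180.0, 0.0, -7.9]
contact_force: [0.0, -0.2, -2.5]
gripper_width: 0.022
```

```bash
python3 f.py 3;  python3 - <<'E'
from h import *
c,_=save("side","s9");crop(c,290,150,450,300,5,"s9a")
E
```

```text
t 23.575 tcp [-0.0611 -0.0002] z 0.12458383898528946 Fx [0.08 0.37 0.21] F [ 0.21 -0.08 -2.98] M [-0.03  0.05 -0.02] rpy [-180.    -0.    -7.9]
```

View pics/s9a.png

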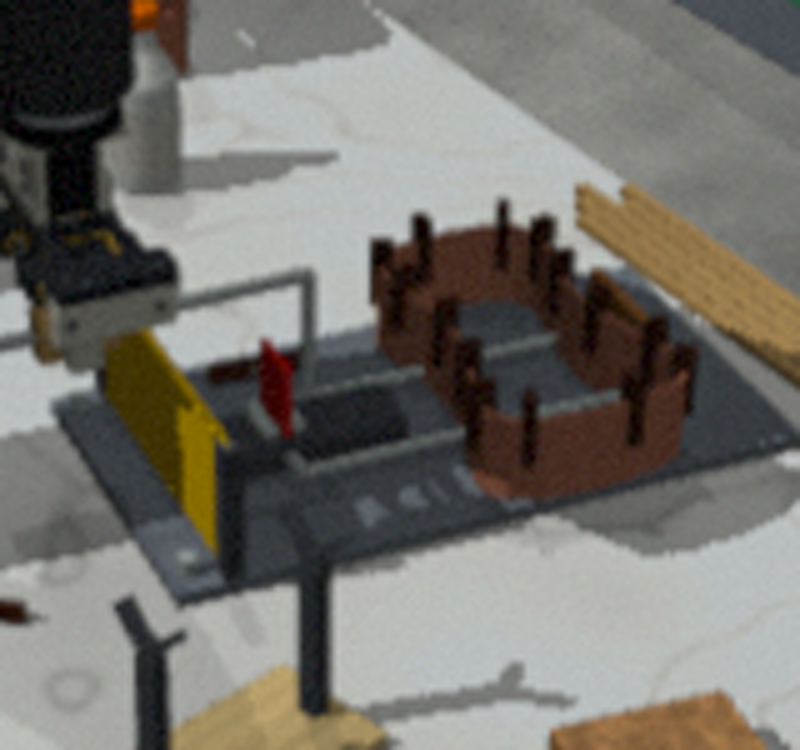

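Rod is free of the lever (leg at about (310,330)), which stayed home (about (277,390)). I'll lift it clear.

Call:
apply_moves([
  {"grip":0,"dp":[0,0,-20],"yaw":0},
  {"grip":0,"dp":[0,0,-50],"yaw":0},
  {"grip":0,"dp":[0,0,-85],"yaw":0},
  {"grip":0,"dp":[0,0,-115],"yaw":0},
  {"grip":0,"dp":[0,0,-130],"yaw":0},
  {"grip":0,"dp":[0,0,-130],"yaw":0},
  {"grip":0,"dp":[0,0,-130],"yaw":0},
])

```text
time_s: 24.55
tcp_pos: [0.4845, -0.0353, 0.2531]
eef_rot: [180.0, 0.1, -7.9]
contact_force: [-1.1, -0.0, -2.3]
gripper_width: 0.0217
```

```bash
python3 f.py 2;  python3 - <<'E'
from h import *
c,s=save("side","s10");crop(c,290,130,450,280,5,"s10a")
save("wrist","w10"); go(.4405,-.309,.255,12.3)
E
```

```text
t 24.6 tcp [-0.0617  -0.00035] z 0.2530761038957367 Fx [-1.12 -0.  ] F [-0.55  0.14 -2.56] M [0.05 0.11 0.03] rpy [ 1.7996e+02  1.4000e-01 -7.9000e+00]
dp mm [ -6.4 277.2  -1.2] yaw rad -0.3525 rows>= 4.4
```

View pics/s10a.png

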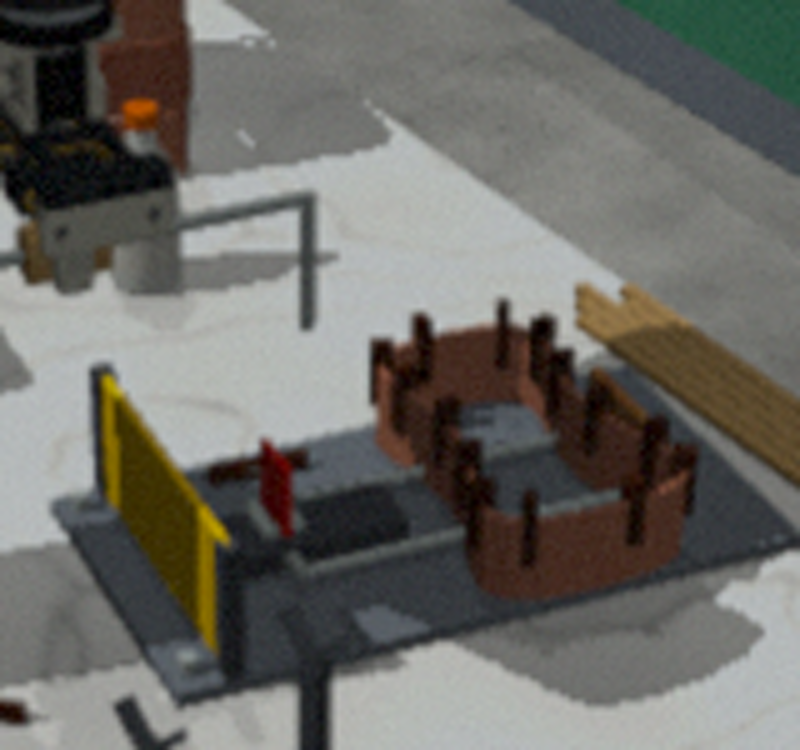

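View pics/w10.png

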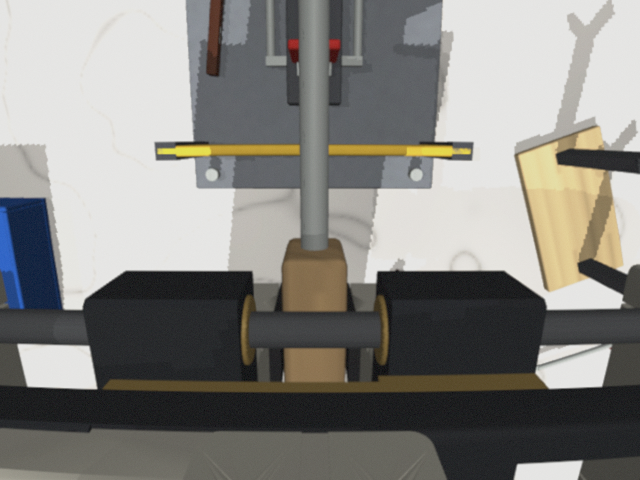

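Call:
apply_moves([
  {"grip":0,"dp":[0,25,0],"yaw":-0.03},
  {"grip":0,"dp":[-1,65,0],"yaw":-0.08},
  {"grip":0,"dp":[-2,110,0],"yaw":-0.14},
  {"grip":0,"dp":[-3,155,0],"yaw":-0.2},
  {"grip":0,"dp":[-4,200,0],"yaw":-0.26},
  {"grip":0,"dp":[-5,240,0],"yaw":-0.31},
  {"grip":0,"dp":[-6,265,0],"yaw":-0.34},
  {"grip":0,"dp":[-6,277,0],"yaw":-0.3525},
  {"grip":0,"dp":[-6,277,0],"yaw":-0.3525},
  {"grip":0,"dp":[-6,277,0],"yaw":-0.3525},
  {"grip":0,"dp":[-6,277,0],"yaw":-0.3525},
])

```text
time_s: 26.12
tcp_pos: [0.4415, -0.3081, 0.2547]
eef_rot: [-180.0, -0.0, 12.4]
contact_force: [0.3, 0.0, -3.0]
gripper_width: 0.022
```

```bash
python3 - <<'E'
from st import *
c,s=load("w10")
for p in [(288,40),(341,40)]: print("lever",S(atz(c,p,.09,s)))
c,s=save("wrist","w11");print(s["tcp_pos"],s["eef_rot"]); go(.4405,-.309,.1155,12.3)
E
```

```text
lever [0.0811 0.0197]
lever [ 0.0812 -0.0202]
[ 0.44154865 -0.30807402  0.25465389] [-1.79999742e+02 -1.50095712e-02  1.23504677e+01]
dp mm [ -1.3   0.6 139.2] yaw rad 0.0009 rows>= 2.2
```

View pics/w11.png

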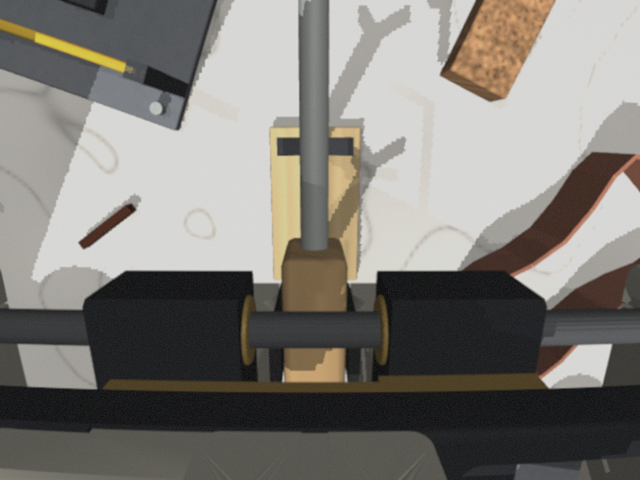

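The lever measures x = 81 mm, and the rod is centred over the V rests (cols 277-353), as when lifted. I'll lower it.

Call:
apply_moves([
  {"grip":0,"dp":[-1,0.5,40],"yaw":0},
  {"grip":0,"dp":[-1,0.5,80],"yaw":0},
  {"grip":0,"dp":[-1,0.5,105],"yaw":0},
  {"grip":0,"dp":[-1,0.5,120],"yaw":0},
  {"grip":0,"dp":[-1,0.5,130],"yaw":0},
  {"grip":0,"dp":[-1,0.5,136],"yaw":0},
  {"grip":0,"dp":[-1,0.5,138],"yaw":0},
  {"grip":0,"dp":[-1,0.5,138],"yaw":0},
  {"grip":0,"dp":[-1,0.5,138],"yaw":0},
])

```text
time_s: 27.3
tcp_pos: [0.4407, -0.3096, 0.1171]
eef_rot: [180.0, -0.0, 12.3]
contact_force: [0.3, -0.6, -3.1]
gripper_width: 0.0214
```

```bash
python3 f.py 4;  python3 - <<'E'
from h import *
c,s=save("side","s11");crop(c,290,180,450,330,5,"s11a");print(s["tcp_pos"])
E
```

```text
t 27.45 tcp [-0.0675 -0.2781] z 0.11686538908865937 Fx [ 0.4   0.07 -1.48 -0.94] F [-0.48  0.04 -2.93] M [-0.1   0.05 -0.01] rpy [ 1.7998e+02 -3.0000e-02  1.2300e+01]
[ 0.44051202 -0.30953509  0.11678104]
```

View pics/s11a.png

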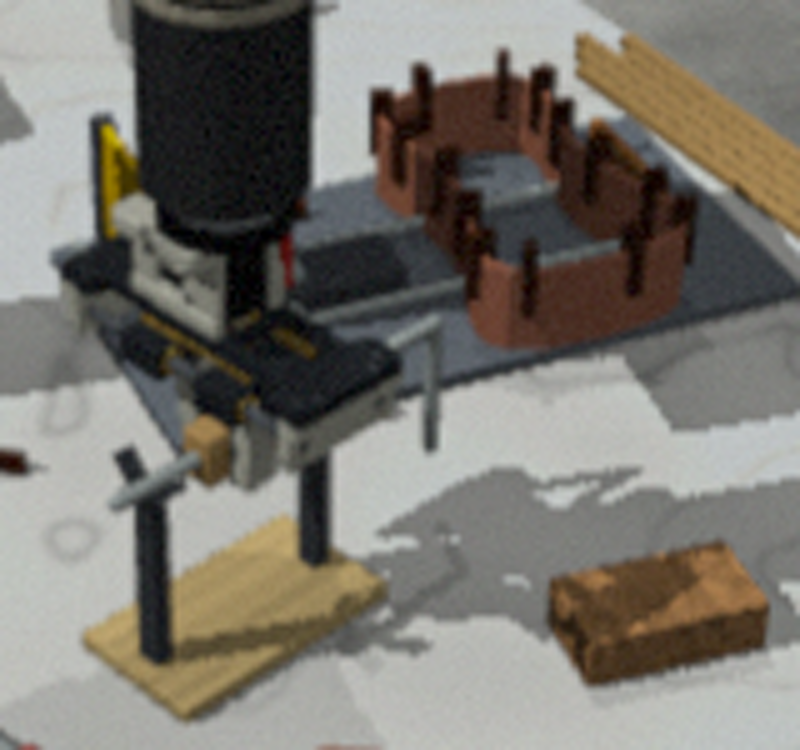

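Call:
apply_moves([
  {"grip":0,"dp":[0,0,0.7],"yaw":0},
  {"grip":0,"dp":[0,0,1.2],"yaw":0},
  {"grip":0,"dp":[0,0,1.2],"yaw":0},
  {"grip":0,"dp":[0,0,1.2],"yaw":0},
])

```text
time_s: 28.05
tcp_pos: [0.4405, -0.3095, 0.116]
eef_rot: [180.0, -0.0, 12.3]
contact_force: [-2.5, 2.6, 7.1]
gripper_width: 0.0217
```

```bash
python3 f.py 4
```

```text
t 28.2 tcp [-0.0676   -0.278075] z 0.11596817066539679 Fx [-2.82 -2.62 -2.67 -3.55] F [-2.54  2.9   6.27] M [0.91 0.85 0.  ] rpy [ 1.7998e+02 -2.0000e-02  1.2320e+01]
```

Seated in the V rests (Fz has turned to +6 N). I'll release gently.

Call:
apply_moves([
  {"grip":0,"dp":[0,0,-0.4],"yaw":0},
  {"grip":0,"dp":[0,0,-0.4],"yaw":0},
  {"grip":0.3,"dp":[0,0,-0.4],"yaw":0},
  {"grip":0.4,"dp":[0,0,-0.4],"yaw":0},
  {"grip":0.6,"dp":[0,0,-0.4],"yaw":0},
  {"grip":1,"dp":[0,0,-0.4],"yaw":0},
  {"grip":1,"dp":[0,0,-0.4],"yaw":0},
  {"grip":1,"dp":[0,0,-0.4],"yaw":0},
  {"grip":1,"dp":[0,0,-0.4],"yaw":0},
], newtons=5)

```text
time_s: 29.38
tcp_pos: [0.4405, -0.3095, 0.1158]
eef_rot: [180.0, -0.0, 12.3]
contact_force: [-0.3, 0.1, 0.3]
gripper_width: 0.0793
```

```bash
python3 f.py 2; python3 -c "
from h import *
c,s=save('wrist','w12')"
```

```text
t 29.425 tcp [-0.0677 -0.278 ] z 0.11578252323874963 Fx [-0.34 -0.27] F [-0.33 -0.18 -0.04] M [-0.1   0.04 -0.01] rpy [180.   -0.   12.3]
```

View pics/w12.png

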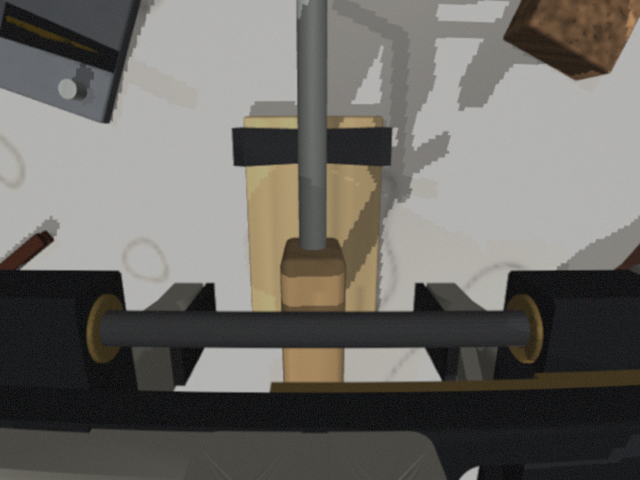

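Released: the rod is in the rack (col 313) and the fingers are clear on both sides. I'll rise straight up, then back off to look.

Call:
apply_moves([
  {"grip":1,"dp":[0,0,-10],"yaw":0},
  {"grip":1,"dp":[0,0,-40],"yaw":0},
  {"grip":1,"dp":[0,0,-90],"yaw":0},
  {"grip":1,"dp":[0,0,-140],"yaw":0},
  {"grip":1,"dp":[-15,0,-190],"yaw":0},
  {"grip":1,"dp":[-35,0,-215],"yaw":0},
  {"grip":1,"dp":[-35,0,-215],"yaw":0},
  {"grip":1,"dp":[-35,0,-215],"yaw":0},
  {"grip":1,"dp":[-35,0,-215],"yaw":0},
])

```text
time_s: 30.65
tcp_pos: [0.4061, -0.3167, 0.3298]
eef_rot: [-179.9, 0.1, 12.3]
contact_force: [0.2, -0.2, -0.4]
gripper_width: 0.0878
```

```bash
python3 - <<'E'
from h import *
c,s=save("wrist","w13");crop(c,260,70,380,280,2.8,"w13a");print(s["tcp_pos"],s["eef_rot"])
c,s=save("side","s13");crop(c,290,180,450,330,5,"s13a")
c,s=save("top","t13")
E
```

```text
[ 0.40611487 -0.31666841  0.32975639] [-1.79937810e+02  8.90995833e-02  1.23122106e+01]
```

View pics/w13a.png

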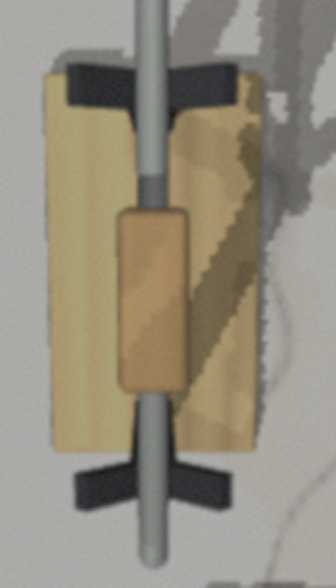

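View pics/s13a.png

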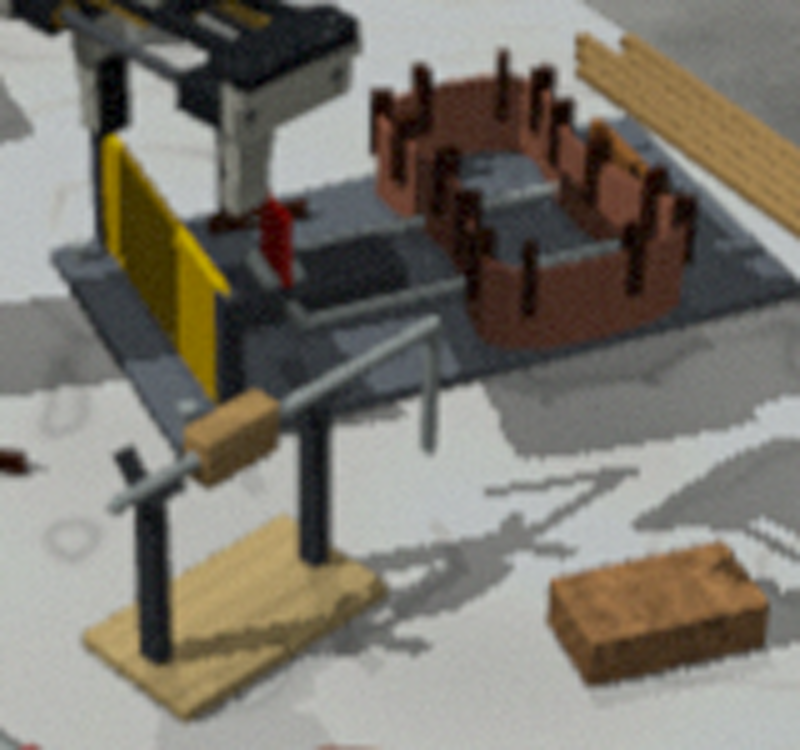

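View pics/t13.png

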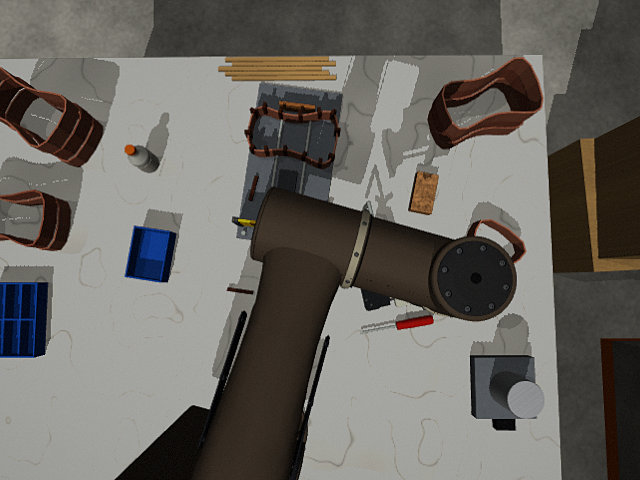

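The rod lies in both V rests with its leg down, at the same side-view pixels as at the start (bend (432,322), rear end (115,505)). The lever is home and the other objects look unmoved, so I'm handing in.

```bash
python3 -c "
from plant import close_job;print(close_job())"
```

```text
the job is handed in; nothing more can be done
None
```

I handed the job in at about 31 s of the 72 s allowed. No verdict was reported, but my own checks all passed.

- **Pull:** I took the rod at 60 N, reached it over the guard and drew the lever until it met its stop. There the measured pull rose from about 2 N to 10 N and then to 12 N. I held it at 11–13 N along the pull for about 2 s. The sensor also showed about 6.5 N downward during the hold, which I think is friction on the leg. Counting that, the whole contact was about 13.5–14 N, still under 18 N.
- **Lever:** After I lifted the rod clear, the wrist camera put the lever at station x ≈ 81 mm, under the 89.5 mm limit. The side view taken after the rod was back in its rack shows it still there.
- **Rod:** It is back in both V rests with its leg down, looking the same as at the start in the side view. I judged this by eye, without measuring the final pose. The gripper is open and clear above it.
- **Other things:** The loose things in view in the last pictures had not visibly moved. The arm hid one clip and part of the loose rim from the top camera. I saw no sign of the guard being touched, though its contact force can't be read directly.

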